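# Clamp a lens barrel in the V-block fixture

## Task

Pull the lens barrel with the brass ring out of the storage rack by its protruding end and set it down on the low green parking rest; let go and take it again by its middle. Lay it in the V-block fixture, brass-ringed end towards the yellow end stop, and push it snugly against the stop; then let go, swing the red clamp strap over it and press the strap fully down onto its post. Never drop the barrel, and leave the spare barrel, jar, blue case and mouse alone.

Things in the scene. Friction and masses are not known exactly. Their poses are not given: they have to be found in the camera images.
- barrel_center (a point): Centre of the lens barrel to be clamped: a plain rigid black cylinder, 36 mm across, 170 mm long, about 0.25 kg, brass ring at one end. Its x axis runs along it towards the brass end. It starts level in either of the rack's two sleeves, brass end outward, the last 60 mm sticking out; it slides out along its own axis.
- barrel_end (a point): Centre of the barrel's brass-ringed end face, 85 mm from its centre along the barrel's x axis.
- rack: Light wooden storage rack, fixed, 125 mm deep (its x), 200 wide (y), 75 high; origin at the centre of its underside. Two sleeves at y = +-50 mm run along x and open at x = -62.5 mm, barrel axes 45 mm above the bench. Inside, a barrel lies on a shallow vee with 6 mm of air above and at each side.
- rest: Low green parking rest, fixed: block 120 mm long (its x), 34 wide (y), with a shallow vee along x on top, in which a barrel lies without rolling, its axis 45 mm above the bench over the centre line. Narrower than the barrel, so fingers pass on both sides. Origin at the centre of its underside.
- fixture: Fixed V-block fixture, origin on its underside midway between its two 90 degree V-blocks, x along the vees towards the yellow stop. V-blocks at x = 40 to 80 and -80 to -40 mm, open between for fingers; base plate 15 mm thick. A seated barrel has its axis at y = 0, z = 60 mm. Cheeks beside the vees, from y = +-24 mm out and up to z = 72, leave no finger room over them.
- stop: Yellow end stop of the fixture, fixed on it; origin at the centre of the face that the barrel's end must touch, which looks towards the fixture's -x and lies at x = 88 mm, z = 60 mm of the fixture; 30 mm wide, rising 15 mm above that point.
- strap (a joint): Angle of the red clamp strap, rad: 0 = level, fully down on its post; about 2 at the start = up, leaning away from the vees. At angle q its tip points along -cos q in the fixture's y and sin q in z. The stiff hinge (0.45 N m) stays where left. A sprung pad under it, 54 mm from the hinge, meets a seated barrel just before the end; about 8 N down near the tip brings it home, where it stays.
- strap_hinge (a point): Middle of the strap's hinge line, which is parallel to the fixture's x; at x = -62, y = 54, z = 90 mm of the fixture. Blue ears beside it stand 17 mm each way along x, 10 mm along y, and up to z = 100 mm.
- strap_tip (a point): Middle of the strap's free end, 111 mm from the hinge; the strap is 18 mm wide and 8 mm thick. The blue post it lands on is 86 mm high, at x = -62, y = -46 mm of the fixture, 18 x 12 mm.
- spare: The other barrel in the rack: same size, bare aluminium with a blue ring; origin at its centre. Leave alone.
- jar: Small amber jar, 52 mm across, 65 mm high; origin at the centre of its underside. Leave alone.
- case: Flat blue case, 70 x 100 x 35 mm; origin at the centre of its underside. Leave alone.
- mouse: Black computer mouse, 100 x 58 x 26 mm; origin at the centre of its underside. Leave alone.
Things that resemble listed ones, but are neither listed nor needed, are in the scene too. Leave any orange look-alike of the part that bears barrel_center alone. There is more than one size of the rest; the job needs the larger.

How it is judged:
By the outcome, as a careful person would: the job done as asked, in the order asked, and still so for the second after the job is handed in, with the robot touching nothing.
It also fails if it takes over 61 s, if anything falls off the work surface, if the arm or the gripper's body presses on something with over 40 N, if the wrist force passes 120 N, or if a joint passes its speed limit or range.

## Robot

A 6-joint arm with a two-finger parallel gripper is mounted at the origin on the work surface. World frame = base frame: x ahead of the robot, y to its left, z up, the work surface at z = 0. Lengths are in mm, angles in degrees, forces in N, time in s.
With the tool pointing down it reaches from about 400 to 825 mm from the base axis. Payload 7 kg.
Tool frame: the origin (TCP) lies at the very end of the fingers, on their centre line; the grasp point (between the pads) lies ctrl.grip_point_offset behind it (ctrl.grip_point_offset is the distance from the TCP to the grasp point, in mm); x points along the fingers, y is the direction in which the jaws open and shut, and the axes are right-handed (so a half turn about x gives the same grasp; the last joint's range is limited). The gripper opens to 85 mm and grips with 20 to 120 N. Pads are 22 mm wide; open, the fingers measure 114 mm over their backs; the gripper's body (76 mm by 85 mm) begins 54 mm behind the grasp point. The pads swing forward as they close: fully open they stand 13 mm farther back than shut.
Start: joints at [-54.425, 20.546, 0.682, 0, -70.136, -16.507], TCP at [220.489, -637.95, 231.302] pointing down, gripper open.
Joint ranges: [-176.03, 176.03], [-82.01, 121.73], [-58.28, 71.71], [-173.87, 95.51], [-174.79, -0.11], [-173.66, 173.66]. Speed limits (degrees/s): [136.94, 136.94, 172.46, 180, 180, 180].

## Interface

Orientations are given as [roll, pitch, yaw] about the fixed x, y, z axes, in that order (R = Rz(yaw) Ry(pitch) Rx(roll)).
In Python, from station import monitor, camera, camera_info, ctrl gives the robot as it stands.
- The arm moves only by the tool jog_arm, never from a script. Its argument "rows" is a list of rows, each an object with "gripper": the opening, from 0 (shut) to 1 (fully open); "xyz": the shift along the tool's x, y, z in units of 25 mm (1.0 is 25 mm), a list of three; "turn": the turn about the tool's x in units of 6 degrees (1.0 is 6 degrees). A call has 1 to 10 rows; each row is the pose to reach, as a shift and turn from the pose measured when the call began, along the tool's axes at that moment; what a row does not reach only later rows make up. A row lasts 1/12 s, in which the tool goes at most 41.7 mm and 7.16 degrees, less where a joint would pass 70% of its speed; a pose out of reach is approached as far as the arm can. A call with a gripper value outside its range is refused whole. The fingers move at their own pace and stop on an object; "force" is the grip in N (left out, the last holds). Time passes only in rows, so rows that repeat a pose let the fingers close. It gives the time, the measured TCP pose, the force and the opening at its end, in the units of the state.
- monitor.state(): the state, without advancing time (a new reading comes with each control period).
- camera(name): name is "scene" or "top"; returns the picture (384x512x3 uint8, red, green, blue); there is no depth.
- camera_info(name): a dict with "fx", "fy", "cx", "cy" (pixels), "position" and "rotation" of the camera in the world. Camera axes: x right, y down, z forward; pixel columns grow to the right and rows downward; lengths in mm; the calibration is good to about 2 mm. A picture is of the moment at which its call begins. camera_info takes no time and is no camera call.
- ctrl.job_done(): hands the job in, once; it reports no verdict.
The state is a dict: "t": time; "joint_positions": joint angles; "joint_velocities": joint speeds; "tau": joint torques, N m; "tool_pos": TCP position; "tool_rot": TCP orientation; "ft_force": force on the tool from outside, world axes, zero at the start; "moment": the same for the moment, N m; "opening": finger opening in mm.
Only numpy, scipy, OpenCV 4.12 (cv2) and the standard library are available. Lean on these libraries where they do the work, as an engineer would, in place of code of your own. Each camera call takes 0.05 s, during which the arm holds its last target.

## Working session

There is one attempt and no reset: what is moved stays moved. The work goes in short steps, Python scripts to look and compute and a tool call to move; the robot and the scene stay as the last step left them, time stands still between calls to the robot, and variables do not carry over. Pictures are saved under pics/ and viewed, and the job is handed in when it is done.

Besides the shell and the picture viewer there is one more tool, called after ">>>" as name(argument=value, ...) on one line, values as JSON. jog_arm: Moves the arm, as the interface text tells. Its arguments: {"type":"object","properties":{"rows":{"type":"array"},"force":{"type":"number"}},"required":["rows"]}

```bash
ls; mkdir -p pics
python3 - <<'E'
from station import monitor,camera,camera_info,ctrl
import cv2
for n in("scene","top"):
    im=camera(n); cv2.imwrite(f"pics/{n}0.png",cv2.resize(im[:,:,::-1],(800,600),interpolation=cv2.INTER_CUBIC)); print(n,camera_info(n))
print(monitor.state(), ctrl.grip_point_offset)
E
```

```text
pics
scene {'fx': 356.87968139259254, 'fy': 356.87968139259254, 'cx': 258.1069800810046, 'cy': 193.61288576224769, 'position': array([1139.66829815,  200.39229382,  901.87919338]), 'rotation': array([-143.83955048,   -0.22495801,   96.99320164])}
top {'fx': 360.35533988835914, 'fy': 360.35533988835914, 'cx': 252.6324347584524, 'cy': 187.9547959627452, 'position': array([ 390.80737603,  113.62373084, 1090.78055207]), 'rotation': array([-1.71235978e+02, -1.54768105e-01, -9.15767246e+01])}
{'t': 0.1, 'joint_positions': array([-5.44247645e+01,  2.05881021e+01,  6.38934629e-01, -1.79103014e-02,
       -7.01346772e+01, -1.65056665e+01]), 'joint_velocities': array([-0.12800188, -0.15210771,  0.11527386,  0.06102811, -0.01335468,
       -0.0030074 ]), 'tau': array([-2.08353660e-03, -5.84764981e+01,  2.94108421e+01,  6.95449904e+00,
       -3.17256017e-03, -1.13414600e-05]), 'tool_pos': array([ 220.35846887, -637.56874313,  230.44743927]), 'tool_rot': array([ 95.15204953,  89.91448088, 114.21552015]), 'ft_force': array([0.30999668, 0.50854979, 0.11607102]), 'moment': array([ 0.01101392, -0.03938646, -0.00094405]), 'opening': 85.59534522433357} 18.700000000000003
```

View pics/scene0.png

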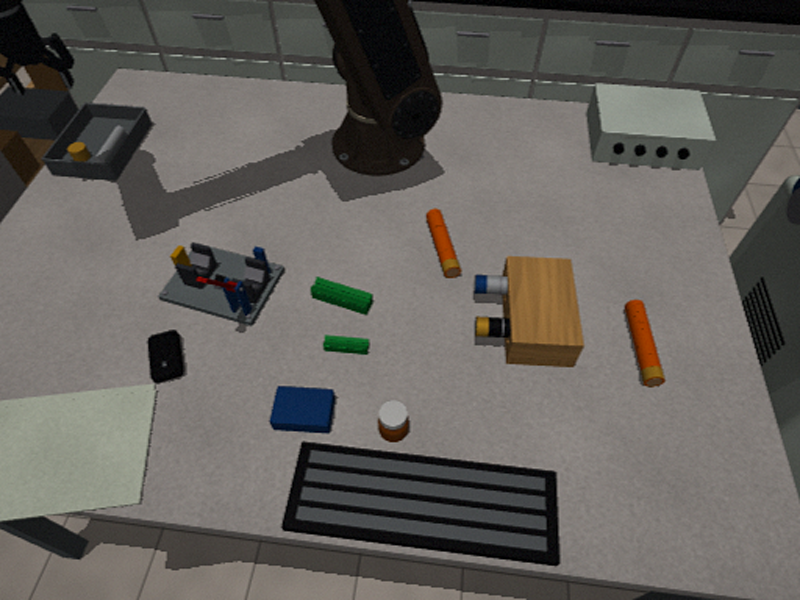

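View pics/top0.png

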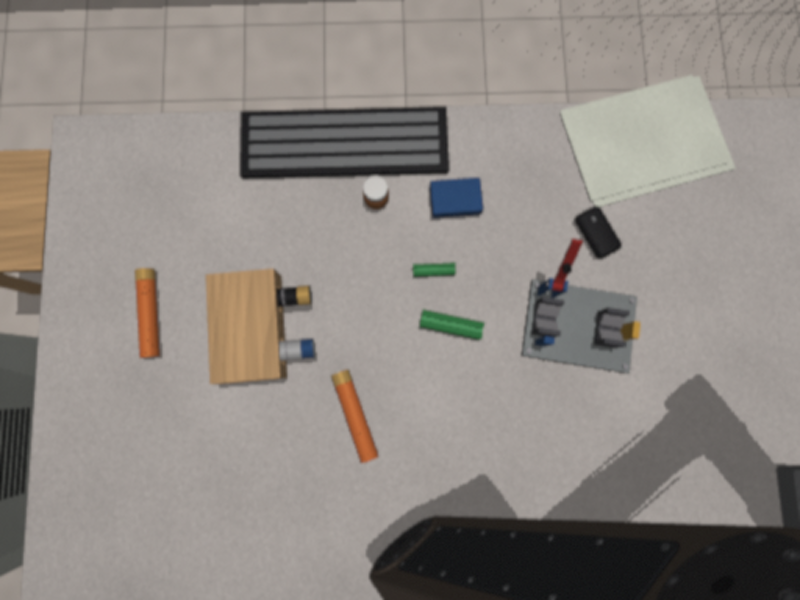

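```bash
cat > h.py <<'E'
import numpy as np,cv2
from scipy.spatial.transform import Rotation as Ro
from station import monitor,camera,camera_info,ctrl
def cam(n):
    c=camera_info(n); return c,Ro.from_euler('xyz',c['rotation'],degrees=True).as_matrix()
def ray(n,u,v,z):
    c,R=cam(n); d=R@np.array([(u-c['cx'])/c['fx'],(v-c['cy'])/c['fy'],1]); p=np.array(c['position'])
    return p+d*(z-p[2])/d[2]
def proj(n,P):
    c,R=cam(n); q=(np.atleast_2d(P)-c['position'])@R
    return np.c_[q[:,0]/q[:,2]*c['fx']+c['cx'],q[:,1]/q[:,2]*c['fy']+c['cy']]
def crop(im,name,u0,v0,u1,v1,k):
    o=cv2.resize(im[v0:v1,u0:u1,::-1],None,fx=k,fy=k,interpolation=cv2.INTER_CUBIC)
    for u in range((u0+9)//10*10,u1,10):
        cv2.line(o,((u-u0)*k,0),((u-u0)*k,6),(0,255,255),1)
        cv2.putText(o,str(u),((u-u0)*k,16),0,.35,(0,255,255),1)
    for v in range((v0+9)//10*10,v1,10):
        cv2.line(o,(0,(v-v0)*k),(6,(v-v0)*k),(0,255,255),1)
        cv2.putText(o,str(v),(8,(v-v0)*k+4),0,.35,(0,255,255),1)
    cv2.imwrite(f"pics/{name}.png",o)
E
python3 - <<'E'
from h import *
im=camera("top");np.save("top0.npy",im);s=camera("scene");np.save("scene0.npy",s)
crop(im,"t_rack",125,165,220,250,8)
crop(im,"t_fix",325,145,415,245,6)
crop(im,"t_rest",260,160,320,225,9)
crop(s,"s_rack",295,155,380,240,7)
crop(s,"s_fix",95,145,190,215,8)
crop(s,"s_rest",190,170,245,235,8)
print(proj("top",[[220.4,-637.6,230.4]]),proj("scene",[[0,0,0]]))
for n,l in (("top",[(293,296),(297,349),(452,325),(580,325)]),("scene",[(490,326),(341,295)])):
    for u,v in l: print(n,u,v,ray(n,u/1.5625,v/1.5625,45))
E
```

```text
[[579.86772898 309.29515054]] [[241.9855251   92.10947803]]
top 293 296 [552.66164552 297.39457234  45.        ]
top 297 349 [453.2591838  290.00024005  45.        ]
top 452 325 [489.95687982   1.30230258  45.        ]
top 580 325 [ 483.44964769 -237.39119468   45.        ]
scene 490 326 [551.05517115 293.00486621  45.        ]
scene 341 295 [514.82978554   6.56284059  45.        ]
```

View pics/t_rack.png

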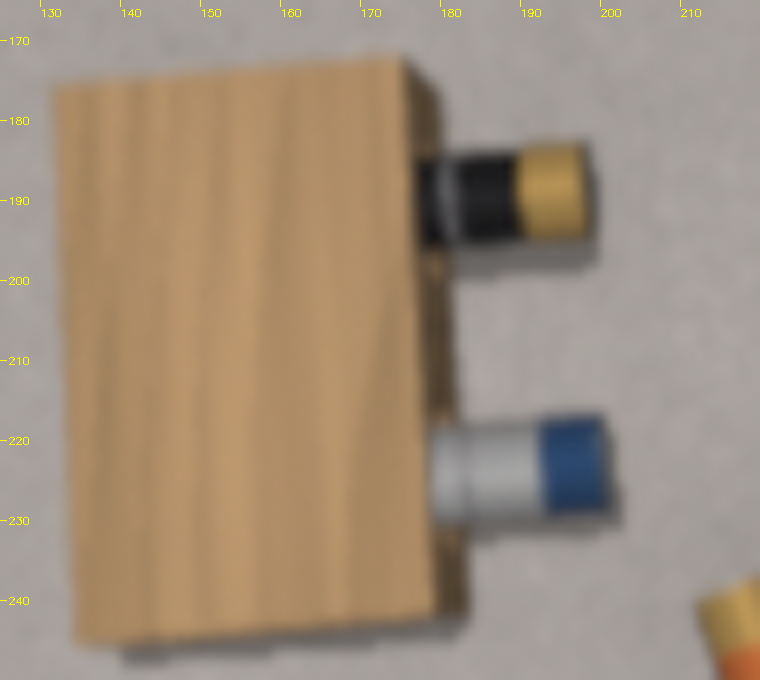

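View pics/t_fix.png

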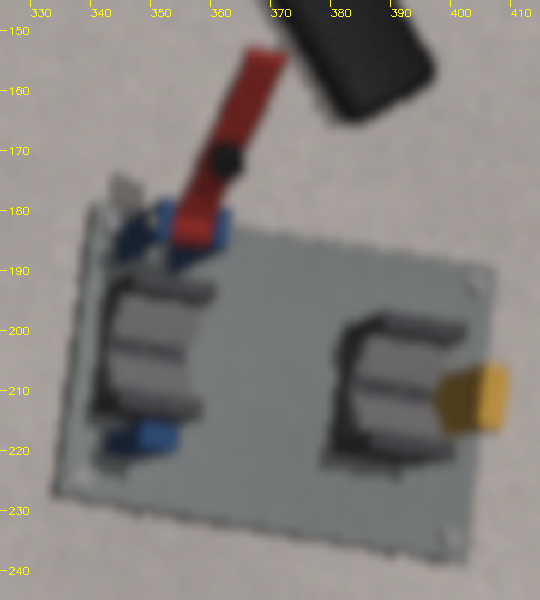

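View pics/t_rest.png

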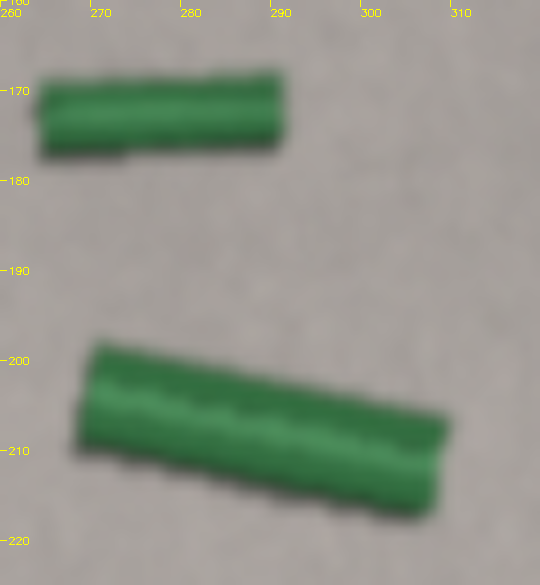

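View pics/s_rack.png

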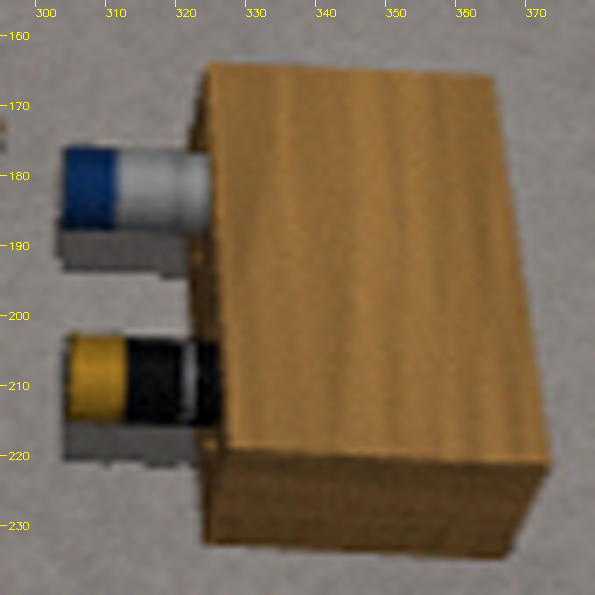

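View pics/s_fix.png

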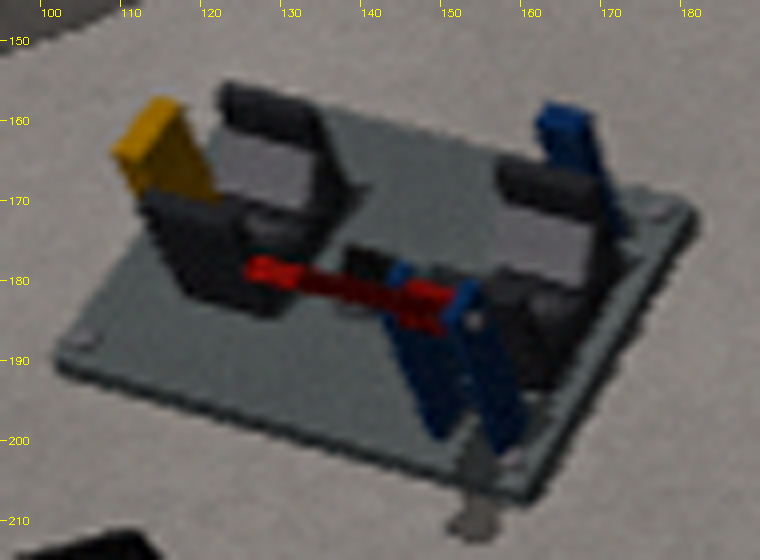

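View pics/s_rest.png

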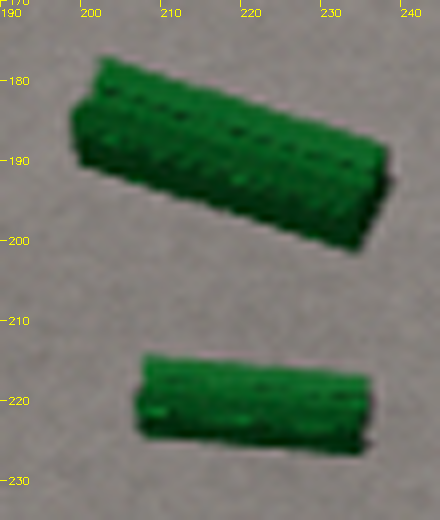

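```bash
cat > fit.py <<'E'
from h import *
from scipy.optimize import least_squares
def T(p,L):
    a=np.radians(p[2]);L=np.array(L,float);c,s=np.cos(a),np.sin(a)
    return np.c_[p[0]+c*L[:,0]-s*L[:,1],p[1]+s*L[:,0]+c*L[:,1],L[:,2]]
def fit(f,p0,obs):
    def r(p):
        return np.concatenate([(proj(n,T(p,[l]))-np.array(uv)).ravel() for n,l,uv in f(p)])
    s=least_squares(r,p0,loss='soft_l1',x_scale='jac');print(np.round(s.x,2));print(np.round(r(s.x).reshape(-1,2),1).tolist());return s.x
rk=lambda p:[("top",(-62.5,-100,75),(175,172.5)),("top",(-62.5,100,75),(179,242)),("top",(62.5,-100,75),(131.5,176)),("top",(62.5,100,75),(134,246)),
("scene",(-62.5,100,75),(324,164.5)),("scene",(-62.5,-100,75),(328,219)),("scene",(62.5,100,75),(365,165.5)),("scene",(62.5,-100,75),(373,221)),("scene",(-62.5,-100,0),(324,232.5)),("scene",(62.5,-100,0),(367,234.5))]
a=fit(rk,[520,380,90],0)
print("brass end local/ctr",T(a,[(-122.5,-50,45),(-37.5,-50,45),(-122.5,50,45)]), )
for q in T(a,[(-122.5,-50,45),(-62.5,-50,45)]): print(proj("top",q),proj("scene",q))
# rest: x axis toward world -y
rs=lambda p:[("top",(-60,17,p[3]),(270.5,198.5)),("top",(60,17,p[3]),(308.8,206)),("top",(60,-17,p[3]),(307.5,217)),("top",(-60,-17,p[3]),(269,209)),
("scene",(60,-17,p[3]),(202,177.5)),("scene",(-60,-17,p[3]),(237,188.5)),("scene",(60,17,0),(200,190.5)),("scene",(-60,17,0),(234,201.5)),("scene",(60,17,p[3]),(199,184)),("scene",(-60,17,p[3]),(235.5,193.5))]
b=fit(rs,[490,0,-100,30],0)
fx=lambda p:[("top",(-62,-46,86),(350.5,217.5)),("scene",(-62,-46,86),(165.5,159.3)),("top",(88,15,75),(403.5,205.8)),("top",(88,-15,75),(402.5,217.5)),
("scene",(88,15,75),(112,165.8)),("scene",(88,-15,75),(118,158)),("top",(-62,54,100),(357,181)),("scene",(-62,54,100),(149,180.5)),
("top",(p[3],p[4],15),(405.5,189)),("top",(p[3],-p[4],15),(401.5,239)),("top",(p[5],-p[4],15),(333.5,228)),("scene",(p[3],p[4],15),(102,189)),("scene",(p[5],p[4],0),(161,208)),("scene",(p[5],-p[4],15),(182,199))]
c=fit(fx,[490,-240,-95,100,75,-100],0)
np.save("poses.npy",np.array([a[:3],b[:3],c[:3]]))
print(T(c,[(0,0,60),(-40,0,34.5),(-80,0,34.5),(40,0,34.5)]));print(proj("top",T(c,[(-80,0,34.5),(-40,0,34.5),(40,0,34.5),(80,0,34.5)])))
E
python3 fit.py
```

```text
[496.31 384.72  93.69]
[[-0.3, -0.7], [-0.0, -0.0], [-0.4, -0.3], [0.1, 0.2], [-0.1, -1.1], [-0.4, -0.3], [0.0, -0.2], [0.7, 0.1], [-0.6, 0.0], [-0.1, 0.3]]
brass end local/ctr [[554.0854203  265.68772909  45.        ]
 [548.61553587 350.51154865  45.        ]
 [454.29269141 259.25257093  45.        ]]
[[198.33496388 188.67060064]] [[304.07691039 208.52751337]]
[[177.90275857 190.51956583]] [[324.94116438 209.57097855]]
[ 492.71    0.7  -102.89   28.61]
[[-0.5, -0.4], [1.0, -0.0], [0.3, 0.2], [-1.1, 0.3], [0.8, -0.7], [1.3, -1.2], [-0.7, -0.0], [0.6, -0.3], [-0.9, 0.9], [-1.3, 2.2]]
[ 487.71 -233.03 -101.18  111.93   74.79  -88.79]
[[-0.2, 0.1], [0.3, 0.1], [1.0, -0.3], [0.9, -1.6], [0.9, -1.4], [0.1, -0.5], [-0.8, 0.9], [-0.3, 0.6], [0.6, 0.4], [-0.6, -0.3], [0.2, -0.6], [-0.0, 0.2], [0.4, 0.8], [-0.2, -29.3]]
[[ 487.70825094 -233.03459874   60.        ]
 [ 495.46066734 -193.79303863   34.5       ]
 [ 503.21308374 -154.55147852   34.5       ]
 [ 479.95583454 -272.27615886   34.5       ]]
[[341.50163909 202.43310221]
 [354.96070321 204.68779336]
 [381.9482195  209.2087997 ]
 [395.47679101 211.47513489]]
```

```bash
sed -i 's/(182,199)/(182,170.6)/' fit.py; python3 fit.py | tail -14 | cut -c1-300
cat >> h.py <<'E'
def TL(p,L):
    a=np.radians(p[2]);c,s=np.cos(a),np.sin(a);L=np.array(L,float)
    return np.array([p[0]+c*L[0]-s*L[1],p[1]+s*L[0]+c*L[1],L[2]])
def mv(*targets):
    """each (xyz world TCP, jaw yaw deg or None)"""
    s=monitor.state();R=Ro.from_euler('xyz',s['tool_rot'],degrees=True).as_matrix()
    j=np.degrees(np.arctan2(R[1,1],R[0,1]))
    print('t',round(s['t'],2),'pos',np.round(s['tool_pos'],1),'xdir',np.round(R[:,0],3),'jaw',round(j,1),'F',np.round(s['ft_force'],1),'open',round(s['opening'],1),'j',np.round(s['joint_positions'],0))
    for P,y in targets:
        d=R.T@(np.array(P)-s['tool_pos'])/25
        t=0 if y is None else -((y-j+90)%180-90)/6
        print(np.round(P,1),'xyz',np.round(d,3).tolist(),'turn',round(t,3),'dist',round(np.linalg.norm(d)*25))
E
python3 - <<'E'
from h import *
a,b,c=np.load("poses.npy")
g=TL(a,(-62.5-25,-50,26.3))
mv(([430,-330,230],3.7),([500,100,230],3.7),(g+[0,0,150],3.7),(g,3.7))
E
```

```text
[496.31 384.72  93.69]
[[-0.3, -0.7], [-0.0, -0.0], [-0.4, -0.3], [0.1, 0.2], [-0.1, -1.1], [-0.4, -0.3], [0.0, -0.2], [0.7, 0.1], [-0.6, 0.0], [-0.1, 0.3]]
brass end local/ctr [[554.0854203  265.68772909  45.        ]
 [548.61553587 350.51154865  45.        ]
 [454.29269141 259.25257093  45.        ]]
[[198.33496388 188.67060064]] [[304.07691039 208.52751337]]
[[177.90275857 190.51956583]] [[324.94116438 209.57097855]]
[ 492.71    0.7  -102.89   28.61]
[[-0.5, -0.4], [1.0, -0.0], [0.3, 0.2], [-1.1, 0.3], [0.8, -0.7], [1.3, -1.2], [-0.7, -0.0], [0.6, -0.3], [-0.9, 0.9], [-1.3, 2.2]]
t 0.2 pos [ 220.4 -637.7  230.7] xdir [-0.     0.001 -1.   ] jaw 109.1 F [-0.4  1.  -0.8] open 85.2 j [-54.  21.   1.  -0. -70. -17.]
[ 430 -330  230] xyz [0.036, 8.895, 11.945] turn -12.439 dist 372
[500 100 230] xyz [0.05, 24.237, 20.209] turn -12.439 dist 789
[551.8 300.6 176.3] xyz [2.205, 31.143, 24.79] turn -12.439 dist 997
[551.8 300.6  26.3] xyz [8.205, 31.137, 24.79] turn -12.439 dist 1016Traceback (most recent call last):
  File "fit.py", line 22, in <module>
    c=fit(fx,[490,-240,-95,100,75,-1
[... 1384 characters left out ...]
, *self.args, **self.kwargs))
                      ~~~~~~~~^^^^^^^^^^^^^^^^^^^^^^^^^^^^^^
    return np.atleast_1d(self.fun(x))
                         ~~~~~~~~^^^
    return self.f(x, *self.args, **self.kwargs)
           ~~~~~~^^^^^^^^^^^^^^^^^^^^^^^^^^^^^^
  File "fit.py", line 8, in r
    return np.concatenate([(proj(n,T(p,[l]))-np.array(uv)).ravel() for n,l,uv in f(p)])
                            ~~~~^^^^^^^^^^^^
  File "h.py", line 10, in proj
    c,R=cam(n); q=(np.atleast_2d(P)-c['position'])@R
        ~~~^^^
  File "h.py", line 5, in cam
    c=camera_info(n); return c,Ro.from_euler('xyz',c['rotation'],degrees=True).as_matrix()
ValueError: time passes only in moves, steps and waits
```

>>> jog_arm(rows=[{"gripper":1,"xyz":[0,8.9,12],"turn":-12.4},{"gripper":1,"xyz":[0,8.9,12],"turn":-12.4},{"gripper":1,"xyz":[0,8.9,12],"turn":-12.4},{"gripper":1,"xyz":[0,8.9,12],"turn":-12.4},{"gripper":1,"xyz":[0,8.9,12],"turn":-12.4},{"gripper":1,"xyz":[0,8.9,12],"turn":-12.4},{"gripper":1,"xyz":[0,8.9,12],"turn":-12.4},{"gripper":1,"xyz":[0,8.9,12],"turn":-12.4},{"gripper":1,"xyz":[0,24.2,20.2],"turn":-12.4},{"gripper":1,"xyz":[0,24.2,20.2],"turn":-12.4}], force=90)

```text
t: 1.03
tool_pos: [425.3, -279.1, 230.6]
tool_rot: [40.0, 89.9, 131.1]
ft_force: [0.6, 0.6, 0.7]
opening: 85.3
```

```bash
python3 - <<'E'
s=open('h.py').read()
s=s.replace("def cam(n):\n    c=camera_info(n);","_C={}\ndef cam(n):\n    if n not in _C:_C[n]=camera_info(n)\n    c=_C[n];")
open('h.py','w').write(s)
E
python3 fit.py | tail -12 | cut -c1-330
python3 - <<'E'
from h import *
a,b,c=np.load("poses.npy")
g=TL(a,(-62.5-25,-50,26.3))
mv(([500,100,230],3.7),(g+[0,0,120],3.7),(g,3.7))
E
```

```text
[ 492.71    0.7  -102.89   28.61]
[[-0.5, -0.4], [1.0, -0.0], [0.3, 0.2], [-1.1, 0.3], [0.8, -0.7], [1.3, -1.2], [-0.7, -0.0], [0.6, -0.3], [-0.9, 0.9], [-1.3, 2.2]]
[ 487.61 -233.03 -101.13  111.92   74.95  -88.7 ]
[[-0.2, 0.2], [0.3, 0.1], [1.0, -0.3], [0.9, -1.6], [0.9, -1.4], [0.1, -0.5], [-0.8, 0.9], [-0.2, 0.6], [0.6, 0.4], [-0.6, -0.2], [0.2, -0.5], [-0.1, 0.2], [0.3, 0.8], [-0.2, -1.0]]
[[ 487.61265298 -233.0278391    60.        ]
 [ 495.3357197  -193.78049218   34.5       ]
 [ 503.05878642 -154.53314526   34.5       ]
 [ 479.88958626 -272.27518602   34.5       ]]
[[341.4988397  202.48527343]
 [354.95945522 204.73009634]
 [381.94973955 209.23125817]
 [395.47952655 211.48761679]]
t 1.03 pos [ 425.3 -279.1  230.6] xdir [-0.001  0.001 -1.   ] jaw -179.0 F [0.6 0.6 0.7] open 85.3 j [-11.   5. -20.  -0. -65.  12.]
[500 100 230] xyz [0.038, -3.263, 15.106] turn -0.442 dist 386
[551.8 300.6 146.3] xyz [3.393, -5.486, 23.088] turn -0.442 dist 599
[551.8 300.6  26.3] xyz [8.193, -5.49, 23.083] turn -0.442 dist 628
```

>>> jog_arm(rows=[{"gripper":1,"xyz":[0,-3.3,15.1],"turn":-0.44},{"gripper":1,"xyz":[0,-3.3,15.1],"turn":-0.44},{"gripper":1,"xyz":[0,-3.3,15.1],"turn":-0.44},{"gripper":1,"xyz":[0,-3.3,15.1],"turn":-0.44},{"gripper":1,"xyz":[0,-3.3,15.1],"turn":-0.44},{"gripper":1,"xyz":[0,-3.3,15.1],"turn":-0.44},{"gripper":1,"xyz":[0,-3.3,15.1],"turn":-0.44},{"gripper":1,"xyz":[0,-3.3,15.1],"turn":-0.44},{"gripper":1,"xyz":[3,-5.5,23.1],"turn":-0.44},{"gripper":1,"xyz":[3,-5.5,23.1],"turn":-0.44}])

```text
t: 1.87
tool_pos: [509.4, 126.2, 208.7]
tool_rot: [-28.8, 89.8, 65.0]
ft_force: [1.0, -0.2, 0.2]
opening: 85.4
```

Run:
```python
from h import *
a,b,c=np.load("poses.npy")
g=TL(a,(-62.5-25,-50,26.3))
mv((g+[0,0,100],3.7),(g,3.7))
```

```text
t 1.87 pos [509.4 126.2 208.7] xdir [ 0.001  0.002 -1.   ] jaw -176.3 F [ 1.  -0.2  0.2] open 85.4 j [ 35.   7. -20.  -0. -62. -32.]
[551.8 300.6 126.3] xyz [3.316, -2.145, 6.842] turn 0.004 dist 198
[551.8 300.6  26.3] xyz [7.316, -2.14, 6.833] turn 0.004 dist 256
```

>>> jog_arm(rows=[{"gripper":1,"xyz":[3.3,-2.15,6.84]},{"gripper":1,"xyz":[3.3,-2.15,6.84]},{"gripper":1,"xyz":[3.3,-2.15,6.84]},{"gripper":1,"xyz":[3.3,-2.15,6.84]},{"gripper":1,"xyz":[3.3,-2.15,6.84]},{"gripper":1,"xyz":[3.3,-2.15,6.84]},{"gripper":1,"xyz":[3.3,-2.15,6.84]}])

```text
schema error: expected keys gripper, xyz, turn
```

Run:
```python
from h import *
a,b,c=np.load("poses.npy")
g=TL(a,(-62.5-25,-50,26.3))
mv((g+[0,0,100],3.7),(g,3.7))
t=camera("top");crop(t,"t1",140,150,240,250,6)
s=camera("scene");crop(s,"s1",270,120,370,240,5)
st=monitor.state()['tool_pos'];print(proj("top",st),proj("scene",st))
```

```text
t 1.87 pos [509.4 126.2 208.7] xdir [ 0.001  0.002 -1.   ] jaw -176.3 F [ 1.  -0.2  0.2] open 85.4 j [ 35.   7. -20.  -0. -62. -32.]
[551.8 300.6 126.3] xyz [3.316, -2.145, 6.842] turn 0.004 dist 198
[551.8 300.6  26.3] xyz [7.316, -2.14, 6.833] turn 0.004 dist 256
[[244.57856056 195.27547243]] [[258.90254885 154.84780251]]
```

View pics/t1.png

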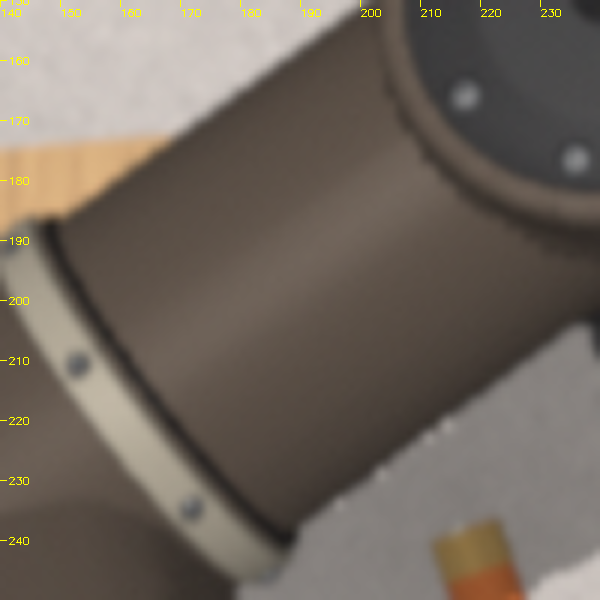

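View pics/s1.png

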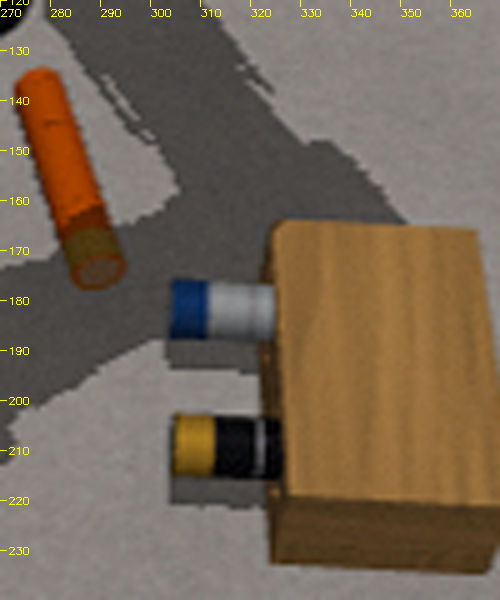

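The top view is blocked by the arm; the scene view shows the black barrel with brass ring at (304–325, 209), the spare with blue ring at (304–323, 182), and an orange look-alike at (285, 160). I'm choosing the black one.

>>> jog_arm(rows=[{"gripper":1,"xyz":[3.3,-2.15,6.84],"turn":0},{"gripper":1,"xyz":[3.3,-2.15,6.84],"turn":0},{"gripper":1,"xyz":[3.3,-2.15,6.84],"turn":0},{"gripper":1,"xyz":[3.3,-2.15,6.84],"turn":0},{"gripper":1,"xyz":[3.3,-2.15,6.84],"turn":0},{"gripper":1,"xyz":[3.3,-2.15,6.84],"turn":0},{"gripper":1,"xyz":[3.3,-2.15,6.84],"turn":0}])

```text
t: 2.55
tool_pos: [550.5, 302.9, 121.5]
tool_rot: [108.6, 89.7, -157.4]
ft_force: [-0.0, 0.4, 1.1]
opening: 85.5
```

Run:
```python
from h import *
a,b,c=np.load("poses.npy")
g=TL(a,(-62.5-25,-50,26.3))
mv((g+[0,0,100],3.7),(g,3.7))
s=camera("scene");crop(s,"s2",270,120,370,240,5)
st=monitor.state()['tool_pos'];print(proj("top",st),proj("scene",st))
```

```text
t 2.55 pos [550.5 302.9 121.5] xdir [-0.005 -0.002 -1.   ] jaw -176.0 F [-0.   0.4  1.1] open 85.5 j [ 47.  21. -13.  -0. -56. -42.]
[551.8 300.6 126.3] xyz [-0.194, -0.046, -0.096] turn 0.051 dist 6
[551.8 300.6  26.3] xyz [3.806, -0.067, -0.089] turn 0.051 dist 95
[[180.78356087 185.98824973]] [[320.66375165 192.95766979]]
```

View pics/s2.png

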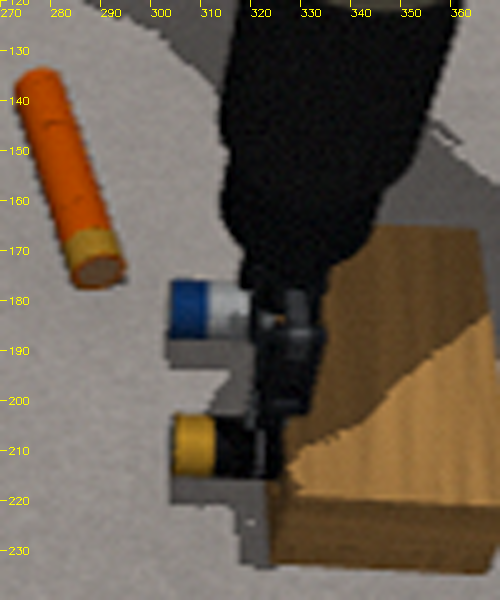

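>>> jog_arm(rows=[{"gripper":1,"xyz":[1,-0.06,-0.09],"turn":0.05},{"gripper":1,"xyz":[2,-0.06,-0.09],"turn":0.05},{"gripper":1,"xyz":[3,-0.06,-0.09],"turn":0.05},{"gripper":1,"xyz":[3.6,-0.07,-0.09],"turn":0.05},{"gripper":1,"xyz":[3.8,-0.07,-0.09],"turn":0.05},{"gripper":1,"xyz":[3.8,-0.07,-0.09],"turn":0.05},{"gripper":1,"xyz":[3.8,-0.07,-0.09],"turn":0.05}])

```text
t: 3.18
tool_pos: [552.8, 299.6, 28.9]
tool_rot: [95.7, 89.8, -170.7]
ft_force: [0.4, -1.2, -0.4]
opening: 85.3
```

Run:
```python
from h import *
a,b,c=np.load("poses.npy")
g=TL(a,(-62.5-25,-50,26.3))
mv((g,3.7))
s=camera("scene");crop(s,"s3",280,120,360,240,5)
```

```text
t 3.18 pos [552.8 299.6  28.9] xdir [-0.003 -0.001 -1.   ] jaw -176.4 F [ 0.4 -1.2 -0.4] open 85.3 j [ 46.  27. -18.  -0. -45. -42.]
[551.8 300.6  26.3] xyz [0.104, 0.037, 0.044] turn -0.013 dist 3
```

View pics/s3.png

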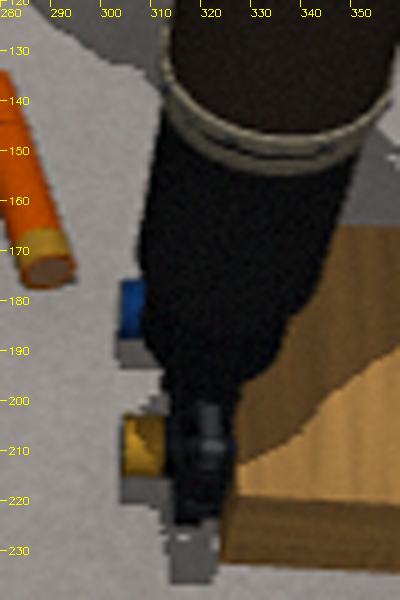

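>>> jog_arm(rows=[{"gripper":1,"xyz":[0.1,0.04,0.04],"turn":0},{"gripper":1,"xyz":[0.1,0.04,0.04],"turn":0},{"gripper":0.5,"xyz":[0.1,0.04,0.04],"turn":0},{"gripper":0.3,"xyz":[0.1,0.04,0.04],"turn":0},{"gripper":0.3,"xyz":[0.1,0.04,0.04],"turn":0},{"gripper":0.3,"xyz":[0.1,0.04,0.04],"turn":0},{"gripper":0.3,"xyz":[0.1,0.04,0.04],"turn":0},{"gripper":0.3,"xyz":[0.1,0.04,0.04],"turn":0}], force=90)

```text
t: 3.9
tool_pos: [551.9, 301.0, 27.1]
tool_rot: [84.2, 89.9, 177.9]
ft_force: [-2.4, 0.0, 3.6]
opening: 33.8
```

Run:
```python
from h import *
a,b,c=np.load("poses.npy")
g=TL(a,(-62.5-25,-50,26.3))
mv((g,3.7),(TL(a,(-87.5-125,-50,29)),3.7))
```

```text
t 3.9 pos [551.9 301.   27.1] xdir [-0.003  0.    -1.   ] jaw -176.3 F [-2.4  0.   3.6] open 33.8 j [ 46.  27. -18.  -0. -44. -43.]
[551.8 300.6  26.3] xyz [0.031, 0.002, -0.014] turn -0.008 dist 1
[559.9 175.9  29. ] xyz [-0.078, -0.002, -5.014] turn -0.008 dist 125
```

>>> jog_arm(rows=[{"gripper":0,"xyz":[0,0,0],"turn":0},{"gripper":0,"xyz":[0,0,0],"turn":0},{"gripper":0,"xyz":[-0.06,0,0],"turn":0},{"gripper":0,"xyz":[-0.08,0,-0.3],"turn":0},{"gripper":0,"xyz":[-0.08,0,-0.7],"turn":0},{"gripper":0,"xyz":[-0.08,0,-1.2],"turn":0}], force=90)

```text
t: 4.4
tool_pos: [553.5, 270.1, 28.6]
tool_rot: [93.0, 89.8, -173.3]
ft_force: [0.7, -0.6, -2.0]
opening: 33.5
```

Run:
```python
from h import *
a,b,c=np.load("poses.npy")
mv((TL(a,(-87.5-125,-50,29)),3.7))
s=camera("scene");crop(s,"s4",260,120,350,240,5)
```

```text
t 4.4 pos [553.5 270.1  28.6] xdir [-0.003 -0.    -1.   ] jaw -176.3 F [ 0.7 -0.6 -2. ] open 33.5 j [ 44.  26. -20.  -0. -44. -40.]
[559.9 175.9  29. ] xyz [-0.015, -0.012, -3.776] turn -0.005 dist 94
```

View pics/s4.png

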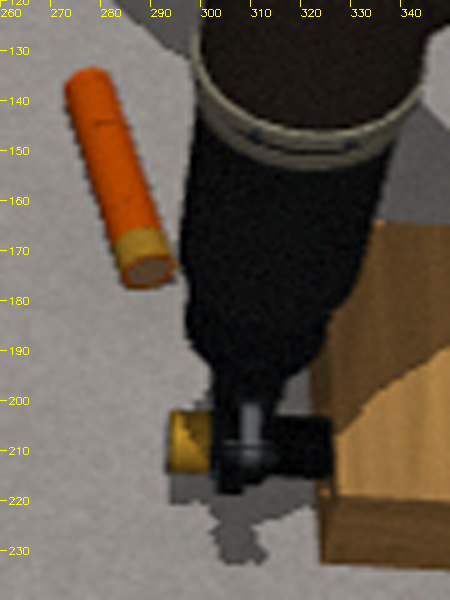

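>>> jog_arm(rows=[{"gripper":0,"xyz":[-0.02,-0.01,-0.6],"turn":0},{"gripper":0,"xyz":[-0.02,-0.01,-1.3],"turn":0},{"gripper":0,"xyz":[-0.02,-0.01,-2.0],"turn":0},{"gripper":0,"xyz":[-0.02,-0.01,-2.7],"turn":0},{"gripper":0,"xyz":[-0.02,-0.01,-3.4],"turn":0},{"gripper":0,"xyz":[-0.02,-0.01,-4.0],"turn":0},{"gripper":0,"xyz":[-0.02,-0.01,-4.2],"turn":0},{"gripper":0,"xyz":[-0.02,-0.01,-4.2],"turn":0}])

```text
t: 5.12
tool_pos: [559.8, 160.5, 29.2]
tool_rot: [103.1, 89.7, -163.5]
ft_force: [-0.5, -0.5, -3.1]
opening: 33.9
```

Run:
```python
from h import *
a,b,c=np.load("poses.npy")
mv(([552,160,90],-12.9),(TL(b,(50,0,60)),-12.9),(TL(b,(50,0,26.3)),-12.9))
s=camera("scene");crop(s,"s5",250,120,350,240,5)
```

```text
t 5.12 pos [559.8 160.5  29.2] xdir [-0.005 -0.001 -1.   ] jaw -176.5 F [-0.5 -0.5 -3.1] open 33.9 j [ 35.  24. -24.  -0. -42. -32.]
[552 160  90] xyz [-2.433, 0.323, -0.006] turn 2.726 dist 61
[481.6 -48.   60. ] xyz [-1.208, 3.632, -8.141] turn 2.726 dist 225
[481.6 -48.   26.3] xyz [0.14, 3.625, -8.14] turn 2.726 dist 223
```

View pics/s5.png

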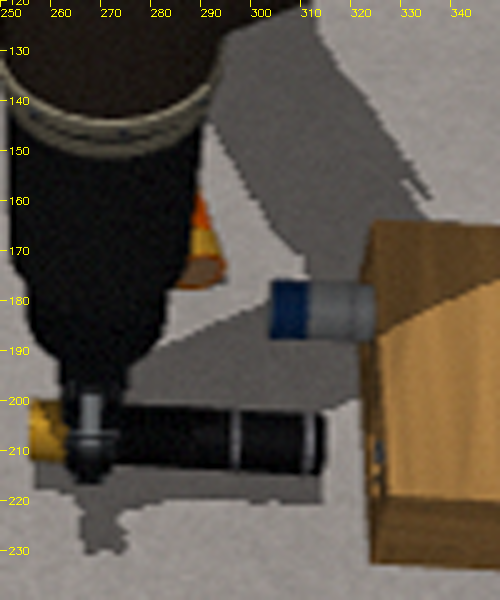

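>>> jog_arm(rows=[{"gripper":0,"xyz":[-1,0.1,0],"turn":0.3},{"gripper":0,"xyz":[-2,0.5,-0.5],"turn":0.8},{"gripper":0,"xyz":[-2.4,1,-1.6],"turn":1.4},{"gripper":0,"xyz":[-2.4,1.6,-3],"turn":2},{"gripper":0,"xyz":[-2.4,2.2,-4.4],"turn":2.5},{"gripper":0,"xyz":[-2.2,2.9,-5.9],"turn":2.73},{"gripper":0,"xyz":[-1.9,3.4,-7.2],"turn":2.73},{"gripper":0,"xyz":[-1.5,3.6,-8.0],"turn":2.73},{"gripper":0,"xyz":[-1.2,3.63,-8.14],"turn":2.73},{"gripper":0,"xyz":[-1.2,3.63,-8.14],"turn":2.73}])

```text
t: 6.0
tool_pos: [481.0, -47.9, 58.7]
tool_rot: [116.4, 89.7, -166.6]
ft_force: [-0.3, 0.5, -1.1]
opening: 33.6
```

Run:
```python
from h import *
a,b,c=np.load("poses.npy")
mv((TL(b,(50,0,60)),-12.9),(TL(b,(50,0,26.3)),-12.9))
s=camera("scene");crop(s,"s6",180,120,280,220,6)
t=camera("top");crop(t,"t6",240,140,340,240,6)
```

```text
t 6.0 pos [481.  -47.9  58.7] xdir [-0.006 -0.001 -1.   ] jaw 167.0 F [-0.3  0.5 -1.1] open 33.6 j [ 18.  14. -35.  -0. -41. -31.]
[481.6 -48.   60. ] xyz [-0.051, -0.023, 0.001] turn -0.015 dist 1
[481.6 -48.   26.3] xyz [1.297, -0.03, 0.005] turn -0.015 dist 32
```

View pics/s6.png

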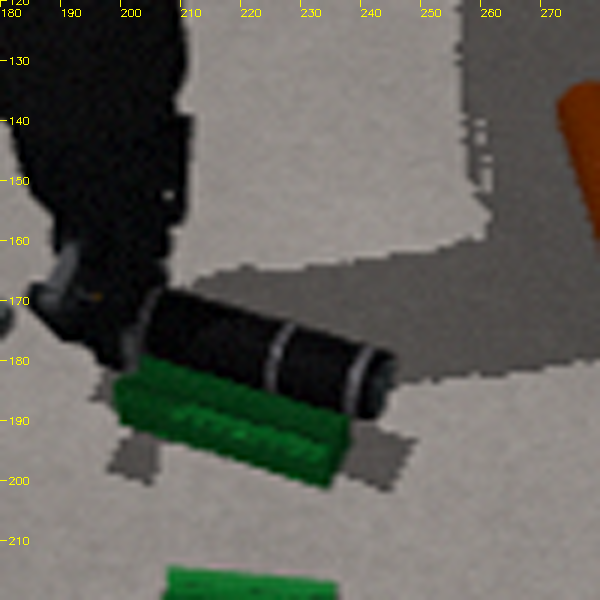

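View pics/t6.png

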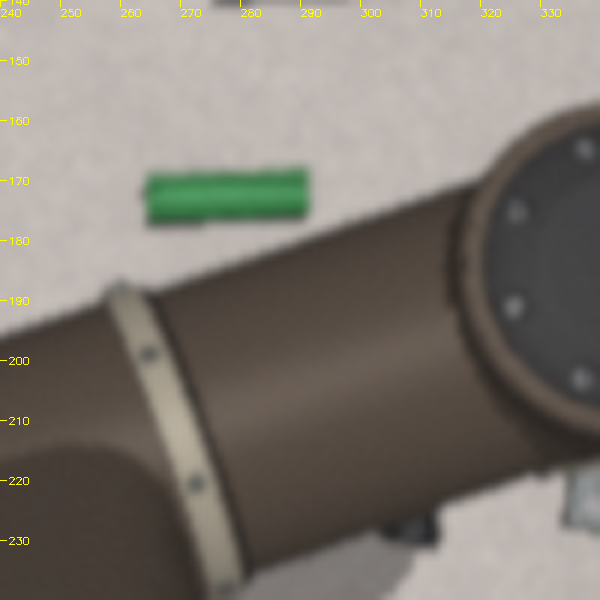

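>>> jog_arm(rows=[{"gripper":0,"xyz":[0.4,-0.03,0],"turn":0},{"gripper":0,"xyz":[0.8,-0.03,0],"turn":0},{"gripper":0,"xyz":[1.0,-0.03,0],"turn":0},{"gripper":0,"xyz":[1.12,-0.03,0],"turn":0},{"gripper":0,"xyz":[1.2,-0.03,0],"turn":0},{"gripper":0,"xyz":[1.2,-0.03,0],"turn":0}])

```text
t: 6.6
tool_pos: [483.3, -46.3, 29.6]
tool_rot: [120.4, 89.7, -162.4]
ft_force: [-0.1, -0.1, -1.2]
opening: 33.0
```

Run:
```python
from h import *
a,b,c=np.load("poses.npy")
mv((TL(b,(50,0,27)),-12.9))
s=camera("scene");crop(s,"s7",180,120,280,220,6)
print(proj("scene",TL(b,(-85,0,45))),proj("scene",TL(b,(-85,0,63))),proj("scene",TL(b,(-60,0,29))))
```

```text
t 6.6 pos [483.3 -46.3  29.6] xdir [-0.004 -0.001 -1.   ] jaw 167.2 F [-0.1 -0.1 -1.2] open 33.0 j [ 18.  17. -37.  -0. -37. -31.]
[481.6 -48.   27. ] xyz [0.104, 0.052, -0.083] turn 0.011 dist 4
[[243.77856496 190.53020207]] [[243.60482478 186.8892413 ]] [[236.26620814 191.40932728]]
```

View pics/s7.png

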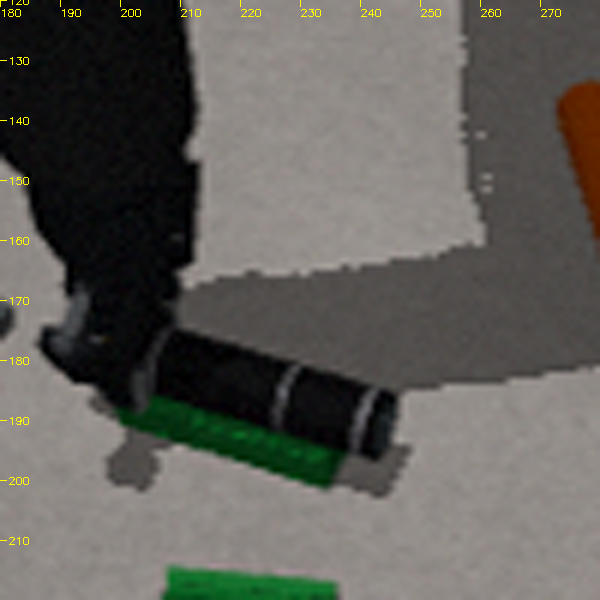

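>>> jog_arm(rows=[{"gripper":0,"xyz":[0.06,0.05,-0.06],"turn":0},{"gripper":0,"xyz":[0.1,0.05,-0.06],"turn":0},{"gripper":0,"xyz":[0.1,0.05,-0.06],"turn":0},{"gripper":0,"xyz":[0.1,0.05,-0.06],"turn":0}])

```text
t: 6.98
tool_pos: [482.1, -47.6, 27.9]
tool_rot: [122.1, 89.8, -160.7]
ft_force: [-1.7, 0.4, 3.7]
opening: 33.7
```

Run:
```python
from h import *
a,b,c=np.load("poses.npy")
mv((TL(b,(50,0,27)),-12.9))
```

```text
t 6.98 pos [482.1 -47.6  27.9] xdir [-0.003 -0.001 -1.   ] jaw 167.2 F [-1.7  0.4  3.7] open 33.7 j [ 18.  17. -37.   0. -36. -31.]
[481.6 -48.   27. ] xyz [0.037, 0.016, -0.024] turn 0.01 dist 1
```

>>> jog_arm(rows=[{"gripper":0,"xyz":[0.05,0.01,0],"turn":0},{"gripper":0,"xyz":[0.05,0.01,0],"turn":0},{"gripper":0.45,"xyz":[0.05,0.01,0],"turn":0},{"gripper":0.5,"xyz":[0.05,0.01,0],"turn":0},{"gripper":0.6,"xyz":[0.05,0.01,0],"turn":0},{"gripper":0.8,"xyz":[0.05,0.01,0],"turn":0},{"gripper":0.9,"xyz":[0.05,0.01,0],"turn":0}])

```text
t: 7.57
tool_pos: [481.9, -47.5, 26.6]
tool_rot: [122.3, 89.8, -160.5]
ft_force: [0.2, -0.3, 0.4]
opening: 73.6
```

Run:
```python
from h import *
a,b,c=np.load("poses.npy")
mv((TL(b,(50,0,90)),-12.9),(TL(b,(0,0,90)),-12.9),(TL(b,(0,0,27)),-12.9))
s=camera("scene");crop(s,"s8",180,120,280,220,6)
```

```text
t 7.57 pos [481.9 -47.5  26.6] xdir [-0.003 -0.001 -1.   ] jaw 167.2 F [ 0.2 -0.3  0.4] open 73.6 j [ 18.  17. -37.   0. -36. -31.]
[481.6 -48.   90. ] xyz [-2.537, 0.014, -0.027] turn 0.009 dist 63
[492.7   0.7  90. ] xyz [-2.54, 0.013, 1.973] turn 0.009 dist 80
[492.7   0.7  27. ] xyz [-0.02, 0.005, 1.978] turn 0.009 dist 49
```

View pics/s8.png

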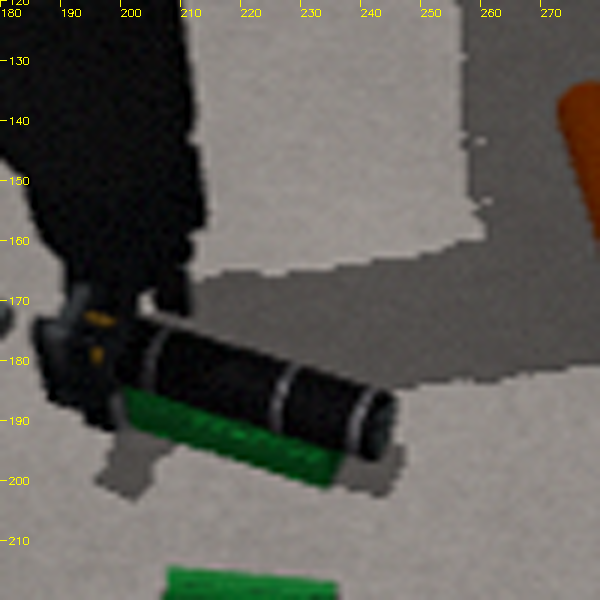

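>>> jog_arm(rows=[{"gripper":1,"xyz":[-1,0,0],"turn":0},{"gripper":1,"xyz":[-2,0,0],"turn":0},{"gripper":1,"xyz":[-2.8,0,0.4],"turn":0},{"gripper":1,"xyz":[-2.8,0.01,1.3],"turn":0},{"gripper":1,"xyz":[-2.8,0.01,1.98],"turn":0},{"gripper":1,"xyz":[-2.8,0.01,1.98],"turn":0},{"gripper":1,"xyz":[-2.8,0.01,1.98],"turn":0}])

```text
t: 8.2
tool_pos: [492.9, 1.5, 96.5]
tool_rot: [120.9, 89.8, -161.9]
ft_force: [0.5, 0.4, -0.4]
opening: 85.4
```

Run:
```python
from h import *
a,b,c=np.load("poses.npy")
mv((TL(b,(0,0,90)),-12.9),(TL(b,(0,0,27)),-12.9))
s=camera("scene");crop(s,"s9",180,120,280,220,6)
for x in (85,-85): print(proj("scene",TL(b,(x,0,45))))
```

```text
t 8.2 pos [492.9   1.5  96.5] xdir [-0.003 -0.001 -1.   ] jaw 167.2 F [ 0.5  0.4 -0.4] open 85.4 j [ 23.  11. -32.  -0. -47. -36.]
[492.7   0.7  90. ] xyz [0.258, -0.002, -0.031] turn 0.022 dist 7
[492.7   0.7  27. ] xyz [2.778, -0.009, -0.027] turn 0.022 dist 69
[[192.42089401 175.37715129]]
[[243.77856496 190.53020207]]
```

View pics/s9.png

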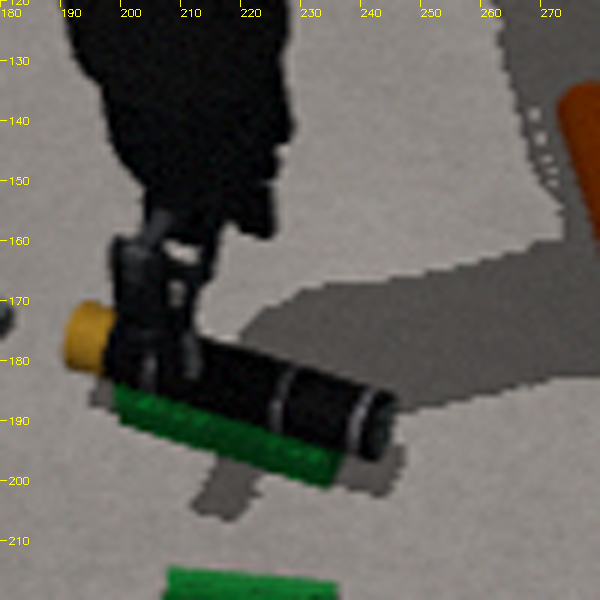

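>>> jog_arm(rows=[{"gripper":1,"xyz":[0.9,-0.01,-0.03],"turn":0},{"gripper":1,"xyz":[1.8,-0.01,-0.03],"turn":0},{"gripper":1,"xyz":[2.5,-0.01,-0.03],"turn":0},{"gripper":1,"xyz":[2.78,-0.01,-0.03],"turn":0},{"gripper":1,"xyz":[2.78,-0.01,-0.03],"turn":0},{"gripper":0.5,"xyz":[2.78,-0.01,-0.03],"turn":0},{"gripper":0.2,"xyz":[2.78,-0.01,-0.03],"turn":0},{"gripper":0,"xyz":[2.78,-0.01,-0.03],"turn":0},{"gripper":0,"xyz":[2.78,-0.01,-0.03],"turn":0},{"gripper":0,"xyz":[2.78,-0.01,-0.03],"turn":0}], force=80)

```text
t: 9.08
tool_pos: [492.8, 0.3, 28.0]
tool_rot: [120.0, 89.8, -162.8]
ft_force: [-2.5, 0.3, 8.6]
opening: 34.4
```

Run:
```python
from h import *
a,b,c=np.load("poses.npy")
mv((TL(b,(0,0,27)),-12.9))
s=camera("scene");crop(s,"s10",180,120,280,220,6)
```

```text
t 9.08 pos [4.928e+02 3.000e-01 2.800e+01] xdir [-0.003 -0.001 -1.   ] jaw 167.2 F [-2.5  0.3  8.6] open 34.4 j [ 23.  17. -36.  -0. -37. -36.]
[492.7   0.7  27. ] xyz [0.041, 0.005, 0.016] turn 0.015 dist 1
```

View pics/s10.png

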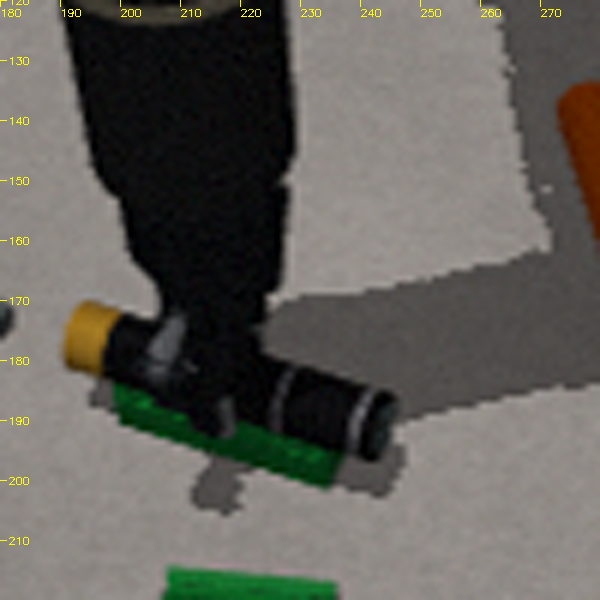

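Run:
```python
from h import *
a,b,c=np.load("poses.npy")
mv((TL(b,(0,0,113)),-12.9),(TL(c,(-70,0,113)),-11.1),(TL(c,(-6,0,113)),-11.1),(TL(c,(-6,0,80)),-11.1))
```

```text
t 9.13 pos [4.928e+02 3.000e-01 2.800e+01] xdir [-0.002 -0.001 -1.   ] jaw 167.2 F [-3.5  0.5 10.3] open 33.9 j [ 23.  17. -36.  -0. -37. -36.]
[492.7   0.7 113. ] xyz [-3.398, 0.013, 0.012] turn 0.015 dist 85
[ 501.1 -164.3  113. ] xyz [-3.394, -1.779, -6.35] turn -0.285 dist 185
[ 488.8 -227.1  113. ] xyz [-3.391, -1.854, -8.909] turn -0.285 dist 243
[ 488.8 -227.1   80. ] xyz [-2.071, -1.857, -8.908] turn -0.285 dist 233
```

>>> jog_arm(rows=[{"gripper":0,"xyz":[-0.8,0,0],"turn":0},{"gripper":0,"xyz":[-2,0,0],"turn":0},{"gripper":0,"xyz":[-3.2,-0.1,-0.4],"turn":0},{"gripper":0,"xyz":[-3.5,-0.6,-1.8],"turn":-0.1},{"gripper":0,"xyz":[-3.5,-1.1,-3.3],"turn":-0.2},{"gripper":0,"xyz":[-3.5,-1.5,-4.8],"turn":-0.28},{"gripper":0,"xyz":[-3.4,-1.75,-6.3],"turn":-0.28},{"gripper":0,"xyz":[-3.4,-1.8,-7.6],"turn":-0.28},{"gripper":0,"xyz":[-3.4,-1.85,-8.6],"turn":-0.28},{"gripper":0,"xyz":[-3.4,-1.85,-8.9],"turn":-0.28}])

```text
t: 9.97
tool_pos: [487.6, -229.7, 113.2]
tool_rot: [116.2, 89.8, -165.0]
ft_force: [0.4, 0.8, -2.0]
opening: 33.9
```

Run:
```python
from h import *
a,b,c=np.load("poses.npy")
mv((TL(c,(-6,0,80)),-11.1),(TL(c,(-6,0,43)),-11.1))
s=camera("scene");crop(s,"s11",80,110,200,220,6)
t=camera("top");crop(t,"t11",320,140,420,240,6)
for x in (79,-91): print(proj("scene",TL(c,(x,0,97+33))))
```

```text
t 9.97 pos [ 487.6 -229.7  113.2] xdir [-0.003 -0.001 -1.   ] jaw 168.7 F [ 0.4  0.8 -2. ] open 33.9 j [ -4.  14. -25.   0. -51.  -7.]
[ 488.8 -227.1   80. ] xyz [1.328, -0.031, 0.111] turn -0.031 dist 33
[ 488.8 -227.1   43. ] xyz [2.808, -0.035, 0.113] turn -0.031 dist 70
[[112.2358896  149.22266165]]
[[164.44274231 162.97561784]]
```

View pics/s11.png

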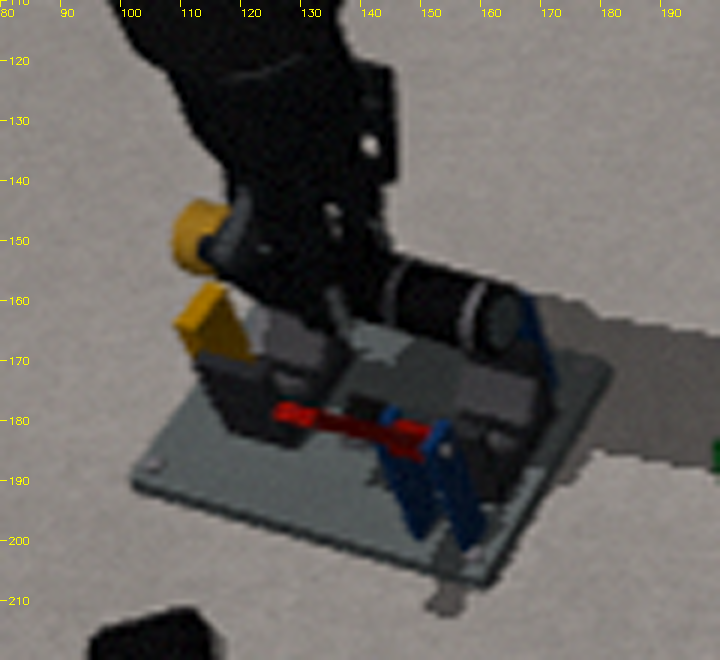

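View pics/t11.png

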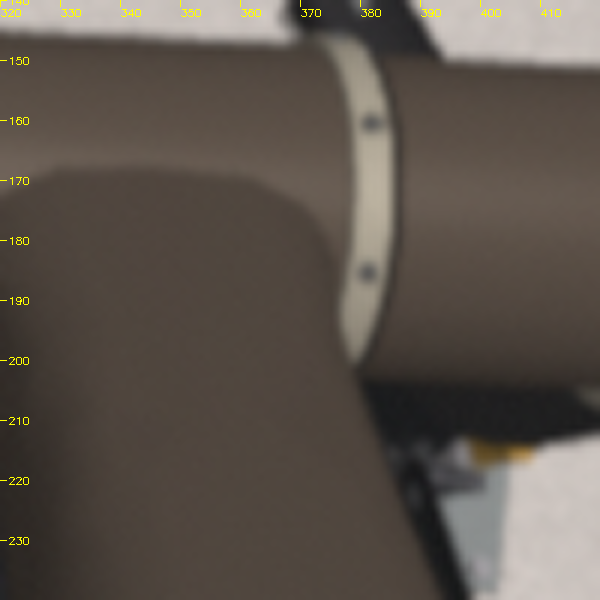

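>>> jog_arm(rows=[{"gripper":0,"xyz":[0.3,-0.03,0.15],"turn":-0.03},{"gripper":0,"xyz":[0.8,-0.03,0.15],"turn":-0.03},{"gripper":0,"xyz":[1.3,-0.03,0.15],"turn":-0.03},{"gripper":0,"xyz":[1.8,-0.03,0.15],"turn":-0.03},{"gripper":0,"xyz":[2.2,-0.03,0.15],"turn":-0.03},{"gripper":0,"xyz":[2.4,-0.03,0.15],"turn":-0.03},{"gripper":0,"xyz":[2.4,-0.03,0.15],"turn":-0.03}])

```text
t: 10.65
tool_pos: [488.7, -223.8, 51.9]
tool_rot: [103.5, 89.7, -177.6]
ft_force: [-0.2, 0.4, -1.1]
opening: 33.6
```

Run:
```python
from h import *
a,b,c=np.load("poses.npy")
mv((TL(c,(-6,0,43)),-11.1))
s=camera("scene");crop(s,"s12",80,110,200,220,6)
```

```text
t 10.65 pos [ 488.7 -223.8   51.9] xdir [-0.005 -0.    -1.   ] jaw 168.9 F [-0.2  0.4 -1.1] open 33.6 j [ -4.  19. -29.   0. -42.  -7.]
[ 488.8 -227.1   43. ] xyz [0.356, -0.03, -0.132] turn 0.007 dist 10
```

View pics/s12.png

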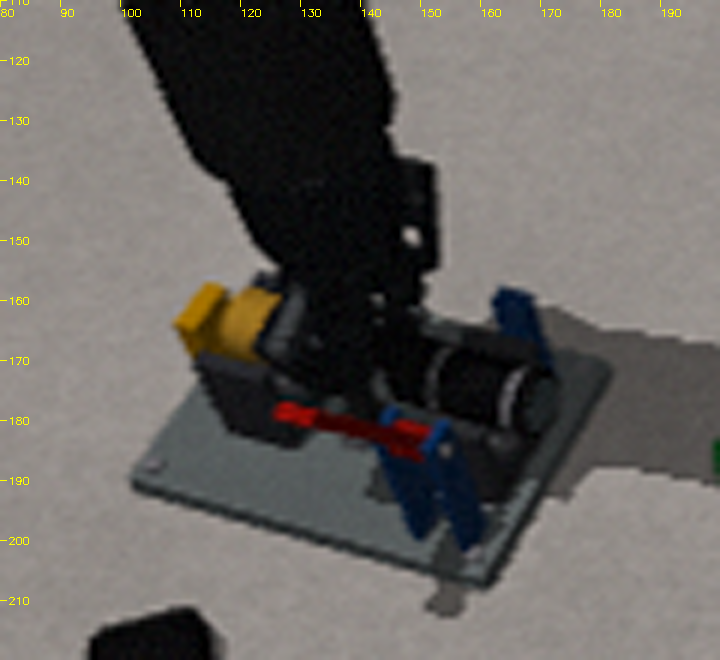

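>>> jog_arm(rows=[{"gripper":0,"xyz":[0.12,-0.03,-0.05],"turn":0},{"gripper":0,"xyz":[0.24,-0.03,-0.05],"turn":0},{"gripper":0,"xyz":[0.34,-0.03,-0.05],"turn":0},{"gripper":0,"xyz":[0.36,-0.03,-0.05],"turn":0},{"gripper":0,"xyz":[0.36,-0.03,-0.05],"turn":0}])

```text
t: 11.12
tool_pos: [489.8, -225.5, 44.1]
tool_rot: [111.5, 89.8, -169.6]
ft_force: [-0.2, 1.0, 1.0]
opening: 33.8
```

Run:
```python
from h import *
a,b,c=np.load("poses.npy")
mv((TL(c,(3,0,43)),-11.1))
```

```text
t 11.12 pos [ 489.8 -225.5   44.1] xdir [-0.003 -0.001 -1.   ] jaw 169.0 F [-0.2  1.   1. ] open 33.8 j [ -4.  19. -29.   0. -41.  -7.]
[ 487. -236.   43.] xyz [0.045, 0.029, -0.433] turn 0.009 dist 11
```

>>> jog_arm(rows=[{"gripper":0,"xyz":[0.05,0,0],"turn":0},{"gripper":0,"xyz":[0.08,0,0],"turn":0},{"gripper":0,"xyz":[0.08,0,0],"turn":0},{"gripper":0,"xyz":[0.08,0,0],"turn":0}])

```text
t: 11.45
tool_pos: [489.9, -225.5, 43.9]
tool_rot: [122.8, 89.9, -158.3]
ft_force: [-6.1, 4.0, 19.5]
opening: 34.1
```

Run:
```python
from h import *
a,b,c=np.load("poses.npy")
mv((TL(c,(3,0,43)),-11.1))
```

```text
t 11.45 pos [ 489.9 -225.5   43.9] xdir [-0.002 -0.001 -1.   ] jaw 169.0 F [-6.1  4.  19.5] open 34.1 j [ -4.  19. -30.   0. -41.  -7.]
[ 487. -236.   43.] xyz [0.038, 0.033, -0.432] turn 0.014 dist 11
```

>>> jog_arm(rows=[{"gripper":0,"xyz":[0.02,0.03,0],"turn":0},{"gripper":0,"xyz":[0.02,0.03,-0.1],"turn":0},{"gripper":0,"xyz":[0.02,0.03,-0.2],"turn":0},{"gripper":0,"xyz":[0.02,0.03,-0.3],"turn":0},{"gripper":0,"xyz":[0.02,0.03,-0.3],"turn":0}])

```text
t: 11.87
tool_pos: [488.0, -233.0, 43.7]
tool_rot: [129.8, 89.9, -151.1]
ft_force: [-1.5, 2.7, 5.2]
opening: 34.0
```

Run:
```python
from h import *
a,b,c=np.load("poses.npy")
mv((TL(c,(3,0,43)),-11.1))
```

```text
t 11.87 pos [ 488.  -233.    43.7] xdir [-0.002 -0.001 -1.   ] jaw 169.0 F [-1.5  2.7  5.2] open 34.0 j [ -5.  20. -29.   0. -41.  -6.]
[ 487. -236.   43.] xyz [0.028, 0.016, -0.123] turn 0.021 dist 3
```

Sliding with about 3 N of friction; continuing in small steps until the stop is felt.

>>> jog_arm(rows=[{"gripper":0,"xyz":[0.01,0.01,-0.06],"turn":0},{"gripper":0,"xyz":[0.01,0.01,-0.12],"turn":0},{"gripper":0,"xyz":[0.01,0.01,-0.16],"turn":0},{"gripper":0,"xyz":[0.01,0.01,-0.16],"turn":0}])

```text
t: 12.2
tool_pos: [487.2, -237.0, 43.6]
tool_rot: [128.4, 89.9, -152.5]
ft_force: [-1.1, 4.9, 5.6]
opening: 33.8
```

Run:
```python
from h import *
a,b,c=np.load("poses.npy")
mv((TL(c,(3,0,43)),-11.1))
```

```text
t 12.2 pos [ 487.2 -237.    43.6] xdir [-0.002 -0.001 -1.   ] jaw 169.1 F [-1.1  4.9  5.6] open 33.8 j [ -5.  20. -29.   0. -41.  -6.]
[ 487. -236.   43.] xyz [0.025, 0.013, 0.038] turn 0.026 dist 1
```

>>> jog_arm(rows=[{"gripper":0,"xyz":[0.01,0.01,-0.06],"turn":0},{"gripper":0,"xyz":[0.01,0.01,-0.1],"turn":0},{"gripper":0,"xyz":[0.01,0.01,-0.1],"turn":0}])

```text
t: 12.45
tool_pos: [486.7, -239.3, 43.6]
tool_rot: [127.4, 89.9, -153.5]
ft_force: [-1.9, 4.5, 6.6]
opening: 34.0
```

Run:
```python
from h import *
a,b,c=np.load("poses.npy")
mv((TL(c,(3,0,43)),-11.1))
s=camera("scene");crop(s,"s13",80,110,200,220,6)
```

```text
t 12.45 pos [ 486.7 -239.3   43.6] xdir [-0.002 -0.001 -1.   ] jaw 169.1 F [-1.9  4.5  6.6] open 34.0 j [ -5.  20. -29.   0. -41.  -6.]
[ 487. -236.   43.] xyz [0.022, 0.012, 0.135] turn 0.032 dist 3
```

View pics/s13.png

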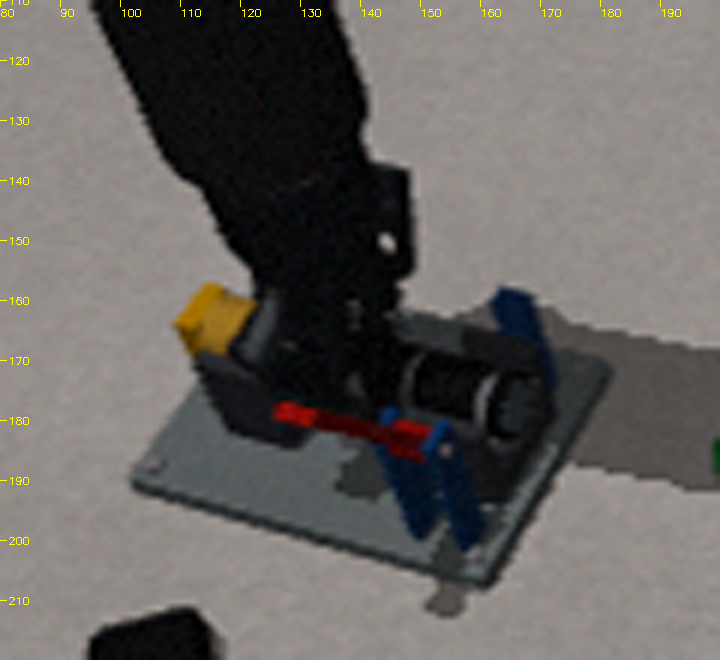

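>>> jog_arm(rows=[{"gripper":0,"xyz":[0.0,0.01,-0.05],"turn":0},{"gripper":0,"xyz":[0.0,0.01,-0.09],"turn":0},{"gripper":0,"xyz":[0.0,0.01,-0.12],"turn":0},{"gripper":0,"xyz":[0.0,0.01,-0.12],"turn":0}])

```text
t: 12.83
tool_pos: [486.5, -240.3, 43.6]
tool_rot: [29.6, 89.9, 108.7]
ft_force: [0.3, 19.4, 7.7]
opening: 34.1
```

Run:
```python
from h import *
a,b,c=np.load("poses.npy")
mv((TL(c,(3,0,43)),-11.1))
```

```text
t 12.83 pos [ 486.5 -240.3   43.6] xdir [-0.001  0.002 -1.   ] jaw 169.1 F [ 0.3 19.4  7.7] open 34.1 j [ -6.  20. -29.  -0. -41.  -5.]
[ 487. -236.   43.] xyz [0.023, 0.012, 0.172] turn 0.032 dist 4
```

>>> jog_arm(rows=[{"gripper":0,"xyz":[0.0,0.01,-0.06],"turn":0},{"gripper":0.45,"xyz":[0.0,0.01,-0.06],"turn":0},{"gripper":0.6,"xyz":[0.0,0.01,-0.06],"turn":0},{"gripper":0.8,"xyz":[0.0,0.01,-0.06],"turn":0},{"gripper":0.9,"xyz":[0.0,0.01,-0.06],"turn":0},{"gripper":0.9,"xyz":[0.0,0.01,0],"turn":0}])

```text
t: 13.33
tool_pos: [486.1, -240.7, 43.4]
tool_rot: [42.3, 89.9, 121.3]
ft_force: [0.1, 0.3, 0.4]
opening: 77.1
```

Run:
```python
from h import *
a,b,c=np.load("poses.npy")
mv((TL(c,(3,0,170)),-11.1),(TL(c,(3,0,230)),-11.1),(TL(c,(-62,140,230)),-11.1))
```

```text
t 13.33 pos [ 486.1 -240.7   43.4] xdir [-0.001  0.001 -1.   ] jaw 169.1 F [0.1 0.3 0.4] open 77.1 j [ -6.  20. -29.  -0. -41.  -5.]
[ 487. -236.  170.] xyz [-5.064, 0.003, 0.198] turn 0.026 dist 127
[ 487. -236.  230.] xyz [-7.464, 0.006, 0.2] turn 0.026 dist 187
[ 636.9 -199.2  230. ] xyz [-7.467, -5.603, 2.782] turn 0.026 dist 244
```

>>> jog_arm(rows=[{"gripper":0.9,"xyz":[-0.5,0,0],"turn":0},{"gripper":0.9,"xyz":[-1.5,0,0],"turn":0},{"gripper":0.9,"xyz":[-3,0,0],"turn":0},{"gripper":0.6,"xyz":[-4.5,0,0],"turn":0},{"gripper":0.3,"xyz":[-6,0,0],"turn":0},{"gripper":0,"xyz":[-7.5,0,0],"turn":0},{"gripper":0,"xyz":[-8,-0.5,0.5],"turn":0},{"gripper":0,"xyz":[-8,-2,1.2],"turn":0},{"gripper":0,"xyz":[-8,-3.5,2],"turn":0},{"gripper":0,"xyz":[-8,-5,2.5],"turn":0}])

```text
t: 14.17
tool_pos: [622.2, -202.5, 244.6]
tool_rot: [-31.2, 89.9, 47.9]
ft_force: [0.6, -0.8, 0.1]
opening: -0.1
```

Run:
```python
from h import *
a,b,c=np.load("poses.npy")
mv((TL(c,(-62,140,230)),-11.1))
s=camera("scene");crop(s,"s14",80,90,200,220,5)
t=camera("top");crop(t,"t14",320,130,420,240,6)
for z in (165,):print(proj("scene",TL(c,(-62,100,191))),proj("top",TL(c,(-62,100,191))))
```

```text
t 14.17 pos [ 622.2 -202.5  244.6] xdir [ 0.001  0.002 -1.   ] jaw 169.0 F [ 0.6 -0.8  0.1] open -0.1 j [ -1.  18.  -1.  -0. -71. -10.]
[ 636.9 -199.2  230. ] xyz [0.586, -0.553, 0.239] turn 0.023 dist 21
[[131.52188179 172.57951554]] [[368.55927427 158.48126629]]
```

View pics/s14.png

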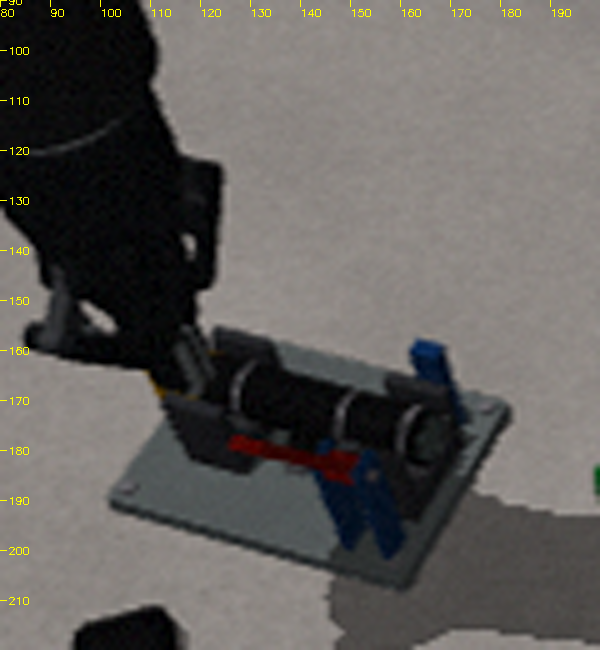

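View pics/t14.png

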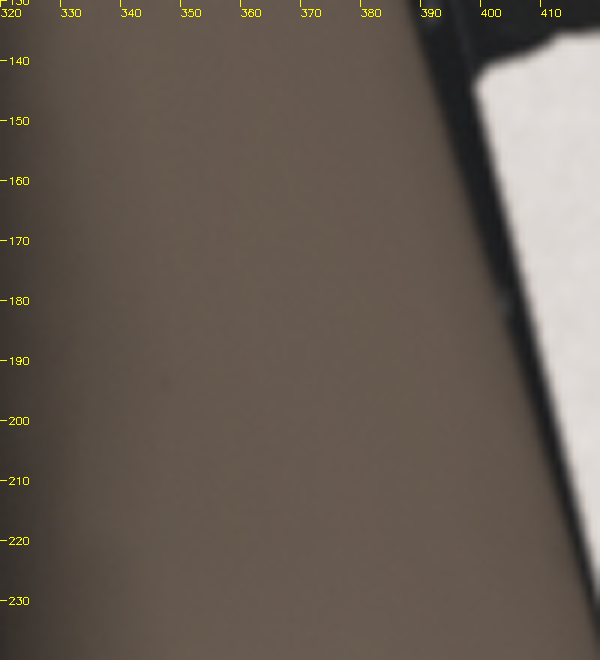

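Run:
```python
from h import *
a,b,c=np.load("poses.npy")
for q in (2,2.1,2.2,2.3):
    P=TL(c,(-62,54-111*np.cos(q),90+111*np.sin(q)));print(q,P,proj("scene",P),proj("top",P))
P=TL(c,(-62,54,90));print(proj("scene",P),proj("top",P))
mv((TL(c,(-62,150,240)),-11.1),(TL(c,(-62,150,165)),-11.1),(TL(c,(-62,75,165)),-11.1))
```

```text
2 [ 597.8904542  -191.5392466   190.93201438] [[131.49120805 172.65116806]] [[368.55958699 158.41521279]]
2.1 [ 607.55081457 -193.44020586  185.8162397 ] [[130.0979927  176.73116488]] [[368.37224289 155.20537412]]
2.2 [ 616.66179809 -195.23305911  179.74310082] [[128.92037679 180.89163124]] [[368.04447819 152.33940199]]
2.3 [ 625.13237081 -196.89989276  172.77327855] [[127.97453209 185.07629217]] [[367.58367294 149.84502372]]
[[149.61294666 183.24582142]] [[355.15210213 182.5398988 ]]
t 14.27 pos [ 624.8 -202.3  240.8] xdir [-0.003  0.001 -1.   ] jaw 169.1 F [-1.2 -0.4 -1.3] open -0.1 j [ -1.  19.  -1.  -0. -71. -10.]
[ 646.8 -201.2  240. ] xyz [0.03, -0.853, 0.208] turn 0.04 dist 22
[ 646.8 -201.2  165. ] xyz [3.03, -0.862, 0.206] turn 0.04 dist 79
[ 573.2 -186.7  165. ] xyz [3.039, 2.138, 0.221] turn 0.04 dist 93
```

>>> jog_arm(rows=[{"gripper":0,"xyz":[0,-1.05,0.2],"turn":0},{"gripper":0,"xyz":[1,-1.05,0.2],"turn":0},{"gripper":0,"xyz":[2,-1.05,0.2],"turn":0},{"gripper":0,"xyz":[3,-1.05,0.2],"turn":0},{"gripper":0,"xyz":[3.4,-1.05,0.2],"turn":0},{"gripper":0,"xyz":[3.4,-1.05,0.2],"turn":0}])

```text
t: 14.77
tool_pos: [649.4, -202.1, 152.5]
tool_rot: [89.0, 89.5, 168.1]
ft_force: [-0.5, 0.7, -0.6]
opening: 0.2
```

Run:
```python
from h import *
a,b,c=np.load("poses.npy")
mv((TL(c,(-62,155,155)),-11.1),(TL(c,(-62,72,155)),-11.1))
s=camera("scene");crop(s,"s15",80,90,200,220,5)
t=camera("top");crop(t,"t15",320,130,420,240,6)
```

```text
t 14.77 pos [ 649.4 -202.1  152.5] xdir [-0.008  0.002 -1.   ] jaw 169.1 F [-0.5  0.7 -0.6] open 0.2 j [ -1.  24.  -4.  -0. -62. -10.]
[ 651.7 -202.1  155. ] xyz [-0.099, -0.089, 0.018] turn 0.034 dist 3
[ 570.2 -186.1  155. ] xyz [-0.071, 3.231, 0.032] turn 0.034 dist 81
```

View pics/s15.png

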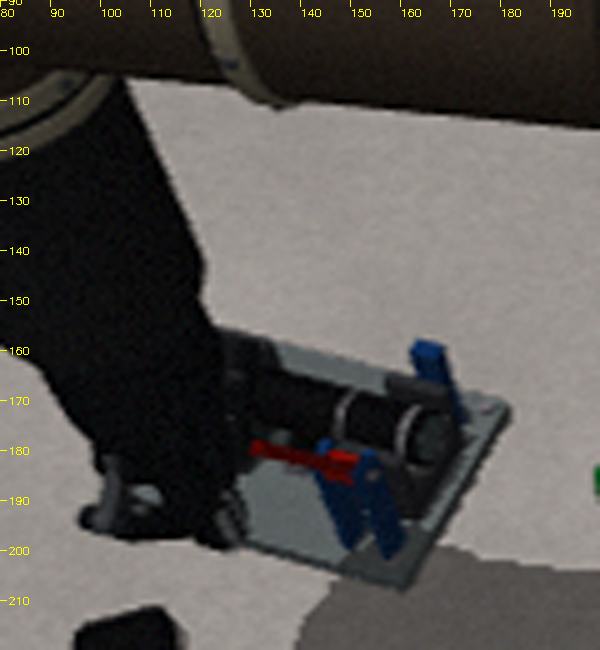

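>>> jog_arm(rows=[{"gripper":0,"xyz":[-0.1,0.3,0.03],"turn":0},{"gripper":0,"xyz":[-0.1,0.8,0.03],"turn":0},{"gripper":0,"xyz":[-0.1,1.3,0.03],"turn":0},{"gripper":0,"xyz":[-0.1,1.8,0.03],"turn":0},{"gripper":0,"xyz":[-0.1,2.3,0.03],"turn":0},{"gripper":0,"xyz":[-0.1,2.8,0.03],"turn":0},{"gripper":0,"xyz":[-0.1,3.2,0.03],"turn":0},{"gripper":0,"xyz":[-0.1,3.2,0.03],"turn":0}])

```text
t: 15.53
tool_pos: [573.6, -186.7, 162.9]
tool_rot: [-79.7, 89.8, -0.5]
ft_force: [-0.2, 1.3, 9.0]
opening: -0.4
```

Run:
```python
from h import *
a,b,c=np.load("poses.npy")
mv(*[(TL(c,(-62,y,z)),-11.1) for y,z in ((72,155),(35,155),(9,155),(-12,141),(-27,120),(-35,103),(-38,94))])
s=camera("scene");crop(s,"s16",80,90,200,220,5)
```

```text
t 15.53 pos [ 573.6 -186.7  162.9] xdir [ 0.003 -0.    -1.   ] jaw 169.2 F [-0.2  1.3  9. ] open -0.4 j [  1.  17. -14.   0. -59. -11.]
[ 570.2 -186.1  155. ] xyz [0.315, 0.139, -0.002] turn 0.047 dist 9
[ 533.9 -179.   155. ] xyz [0.31, 1.619, 0.006] turn 0.047 dist 41
[ 508.4 -173.9  155. ] xyz [0.306, 2.659, 0.012] turn 0.047 dist 67
[ 487.8 -169.9  141. ] xyz [0.863, 3.501, 0.016] turn 0.047 dist 90
[ 473.1 -167.   120. ] xyz [1.701, 4.103, 0.019] turn 0.047 dist 111
[ 465.2 -165.4  103. ] xyz [2.38, 4.426, 0.02] turn 0.047 dist 126
[ 462.3 -164.9   94. ] xyz [2.74, 4.547, 0.02] turn 0.047 dist 133
```

View pics/s16.png

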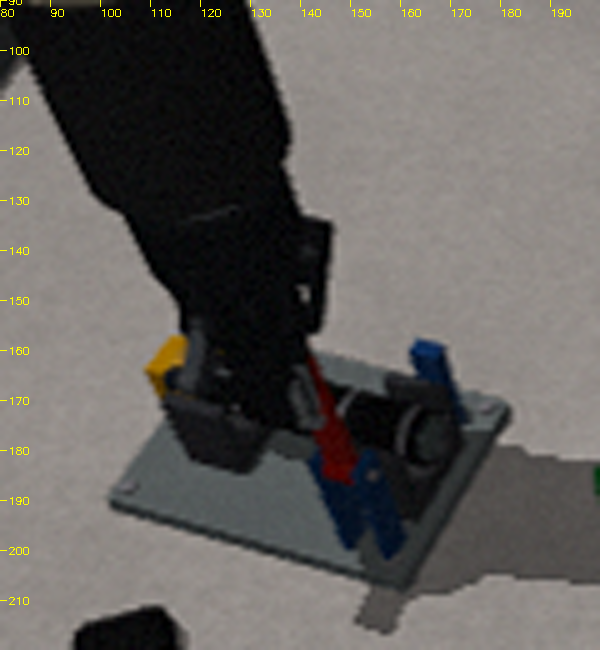

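>>> jog_arm(rows=[{"gripper":0,"xyz":[0.1,0.2,0],"turn":0},{"gripper":0,"xyz":[0.2,0.5,0],"turn":0},{"gripper":0,"xyz":[0.3,0.9,0],"turn":0},{"gripper":0,"xyz":[0.3,1.3,0],"turn":0},{"gripper":0,"xyz":[0.3,1.6,0],"turn":0},{"gripper":0,"xyz":[0.3,1.6,0],"turn":0}])

```text
t: 16.08
tool_pos: [534.5, -179.1, 156.5]
tool_rot: [-79.7, 89.7, -0.5]
ft_force: [2.1, 0.7, 2.4]
opening: -0.3
```

Run:
```python
from h import *
a,b,c=np.load("poses.npy")
mv(*[(TL(c,(-62,y,z)),-11.1) for y,z in ((35,155),(9,155),(-12,141),(-27,120),(-35,103),(-38,94))])
s=camera("scene");crop(s,"s17",80,90,200,220,5)
```

```text
t 16.08 pos [ 534.5 -179.1  156.5] xdir [ 0.005 -0.    -1.   ] jaw 169.2 F [2.1 0.7 2.4] open -0.3 j [  1.  13. -20.   0. -56. -12.]
[ 533.9 -179.   155. ] xyz [0.06, 0.023, 0.003] turn 0.049 dist 2
[ 508.4 -173.9  155. ] xyz [0.055, 1.063, 0.009] turn 0.049 dist 27
[ 487.8 -169.9  141. ] xyz [0.611, 1.906, 0.013] turn 0.049 dist 50
[ 473.1 -167.   120. ] xyz [1.448, 2.51, 0.016] turn 0.049 dist 72
[ 465.2 -165.4  103. ] xyz [2.127, 2.833, 0.017] turn 0.049 dist 89
[ 462.3 -164.9   94. ] xyz [2.486, 2.955, 0.018] turn 0.049 dist 97
```

View pics/s17.png

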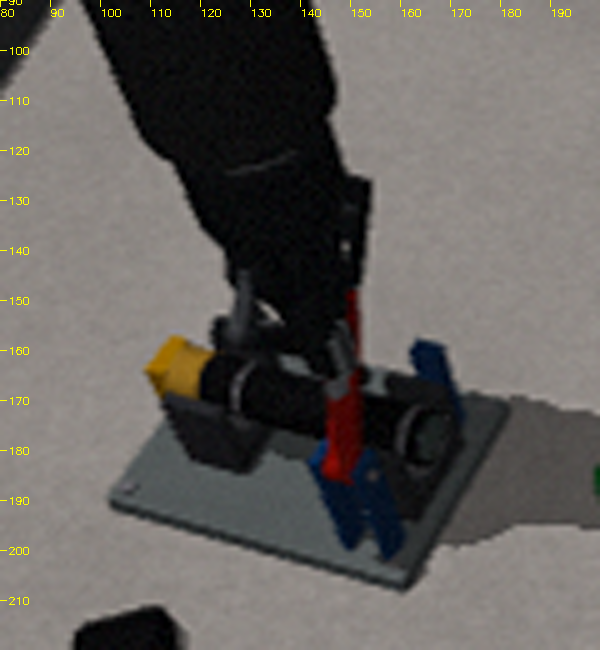

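>>> jog_arm(rows=[{"gripper":0,"xyz":[0.05,0.35,0],"turn":0},{"gripper":0,"xyz":[0.05,0.7,0],"turn":0},{"gripper":0,"xyz":[0.05,1.05,0],"turn":0},{"gripper":0,"xyz":[0.25,1.4,0],"turn":0},{"gripper":0,"xyz":[0.5,1.75,0],"turn":0},{"gripper":0,"xyz":[0.7,1.95,0],"turn":0},{"gripper":0,"xyz":[0.7,1.95,0],"turn":0}])

```text
t: 16.72
tool_pos: [486.2, -170.0, 138.2]
tool_rot: [-80.3, 89.8, -1.1]
ft_force: [0.9, -0.1, 1.8]
opening: 0.1
```

Run:
```python
from h import *
a,b,c=np.load("poses.npy")
mv(*[(TL(c,(-62,y,z)),-11.1) for y,z in ((-12,141),(-27,120),(-35,103),(-38,94))])
s=camera("scene");crop(s,"s18",80,90,200,220,5)
```

```text
t 16.72 pos [ 486.2 -170.   138.2] xdir [ 0.003 -0.    -1.   ] jaw 169.2 F [ 0.9 -0.1  1.8] open 0.1 j [  3.  10. -27.   0. -53. -13.]
[ 487.8 -169.9  141. ] xyz [-0.114, -0.064, 0.017] turn 0.05 dist 3
[ 473.1 -167.   120. ] xyz [0.724, 0.539, 0.02] turn 0.05 dist 23
[ 465.2 -165.4  103. ] xyz [1.404, 0.861, 0.021] turn 0.05 dist 41
[ 462.3 -164.9   94. ] xyz [1.763, 0.982, 0.022] turn 0.05 dist 50
```

View pics/s18.png

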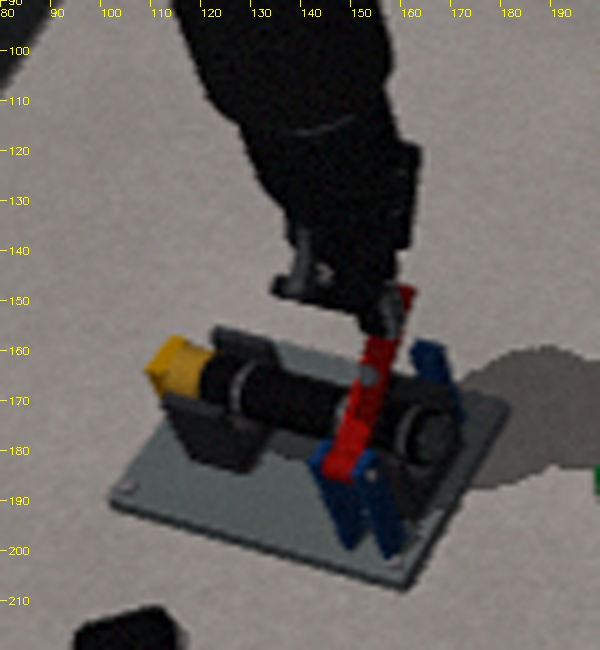

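Strap at about 30–35° above level, finger riding on it near its tip (157, 152). I'll continue down along the arc.

>>> jog_arm(rows=[{"gripper":0,"xyz":[0.35,0.25,0.02],"turn":0},{"gripper":0,"xyz":[0.7,0.5,0.02],"turn":0},{"gripper":0,"xyz":[1.05,0.7,0.02],"turn":0},{"gripper":0,"xyz":[1.4,0.85,0.02],"turn":0},{"gripper":0,"xyz":[1.6,0.95,0.02],"turn":0},{"gripper":0,"xyz":[1.6,0.95,0.02],"turn":0}])

```text
t: 17.27
tool_pos: [461.1, -165.0, 96.7]
tool_rot: [95.9, 89.9, 175.1]
ft_force: [-0.2, 0.2, -0.0]
opening: -0.1
```

Run:
```python
from h import *
a,b,c=np.load("poses.npy")
mv(*[(TL(c,(-62,y,z)),-11.1) for y,z in ((-38,94),)])
s=camera("scene");crop(s,"s19",80,90,200,220,5)
```

```text
t 17.27 pos [ 461.1 -165.    96.7] xdir [-0.002  0.    -1.   ] jaw 169.2 F [-0.2  0.2 -0. ] open -0.1 j [  3.  11. -32.  -0. -47. -14.]
[ 462.3 -164.9   94. ] xyz [0.109, -0.047, 0.014] turn 0.047 dist 3
```

View pics/s19.png

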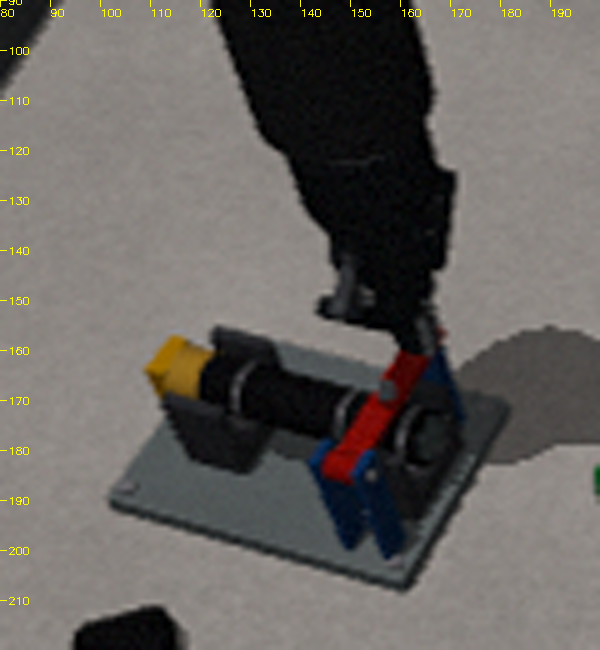

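>>> jog_arm(rows=[{"gripper":0,"xyz":[0.06,0,0],"turn":0},{"gripper":0,"xyz":[0.12,0,0],"turn":0},{"gripper":0,"xyz":[0.16,0,0],"turn":0},{"gripper":0,"xyz":[0.16,0,0],"turn":0},{"gripper":0,"xyz":[0.16,0,0],"turn":0}])

```text
t: 17.73
tool_pos: [460.6, -165.0, 93.8]
tool_rot: [99.5, 89.8, 178.7]
ft_force: [-3.2, 1.9, 11.9]
opening: -0.2
```

>>> jog_arm(rows=[{"gripper":0,"xyz":[0.07,0,0],"turn":0},{"gripper":0,"xyz":[0.1,0,0],"turn":0},{"gripper":0,"xyz":[0.1,0,0],"turn":0},{"gripper":0,"xyz":[0.1,0,0],"turn":0}])

```text
t: 18.07
tool_pos: [460.7, -165.1, 93.5]
tool_rot: [110.9, 89.9, -169.9]
ft_force: [-6.4, 5.8, 27.1]
opening: 0.3
```

>>> jog_arm(rows=[{"gripper":0,"xyz":[-0.5,0,0],"turn":0},{"gripper":0,"xyz":[-2,0,0],"turn":0},{"gripper":0,"xyz":[-3.5,0,0],"turn":0},{"gripper":0,"xyz":[-5,0,0.5],"turn":0},{"gripper":0,"xyz":[-6,0,2],"turn":0},{"gripper":0,"xyz":[-6,0,3.5],"turn":0},{"gripper":0,"xyz":[-6,0,5],"turn":0},{"gripper":0,"xyz":[-6,0,6.5],"turn":0},{"gripper":0,"xyz":[-6,0,8],"turn":0},{"gripper":0,"xyz":[-6,0,9.5],"turn":0}])

```text
t: 18.9
tool_pos: [504.5, 69.8, 243.1]
tool_rot: [109.8, 89.8, -171.0]
ft_force: [0.8, 0.3, -0.6]
opening: -0.1
```

>>> jog_arm(rows=[{"gripper":0,"xyz":[0,0,1.5],"turn":0},{"gripper":0,"xyz":[0,0,3],"turn":0},{"gripper":0,"xyz":[0,0,4.5],"turn":0},{"gripper":0,"xyz":[0,0,6],"turn":0},{"gripper":0,"xyz":[0,0,7],"turn":0},{"gripper":0,"xyz":[0,0,7],"turn":0}])

```text
t: 19.4
tool_pos: [537.1, 245.5, 241.1]
tool_rot: [118.9, 89.6, -161.7]
ft_force: [0.9, -0.8, -0.2]
opening: 0.1
```

Run:
```python
from h import *
a,b,c=np.load("poses.npy")
mv()
s=camera("scene");crop(s,"s20",90,140,190,215,8)
cv2.imwrite("pics/s20f.png",cv2.resize(s[:,:,::-1],(800,600)))
t=camera("top");crop(t,"t20",325,145,415,245,6)
for x in (88,-82): print(proj("top",TL(c,(x,0,60))),proj("top",TL(c,(x,0,78))))
P=TL(c,(-62,-57,90));print(proj("scene",P),proj("top",P))
```

```text
t 19.4 pos [537.1 245.5 241.1] xdir [-0.006 -0.002 -1.   ] jaw 169.4 F [ 0.9 -0.8 -0.2] open 0.1 j [ 43.  13.  -9.  -0. -69. -54.]
[[401.76044359 211.16978618]] [[404.38867375 210.60357847]]
[[342.99222873 201.37409661]] [[344.58548341 200.6391689 ]]
[[167.15443318 155.9343302 ]] [[350.22202606 221.46852435]]
```

View pics/s20.png

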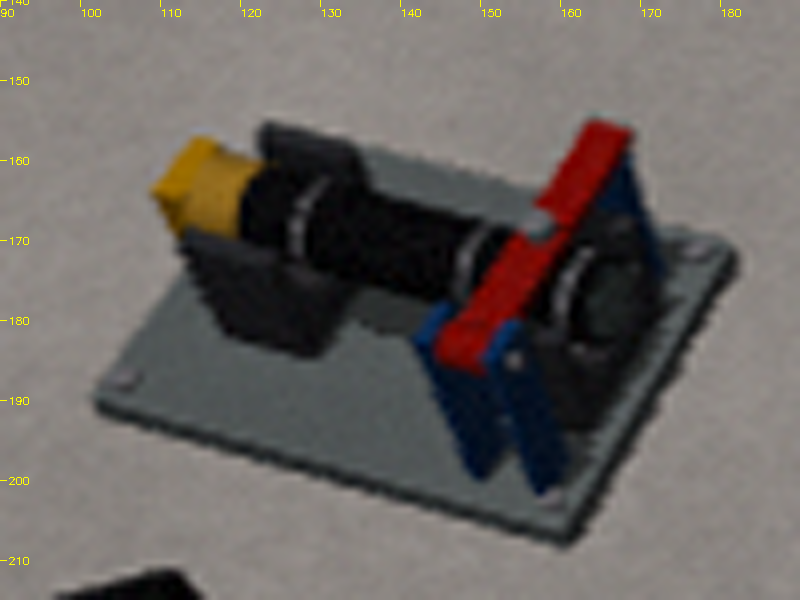

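View pics/t20.png

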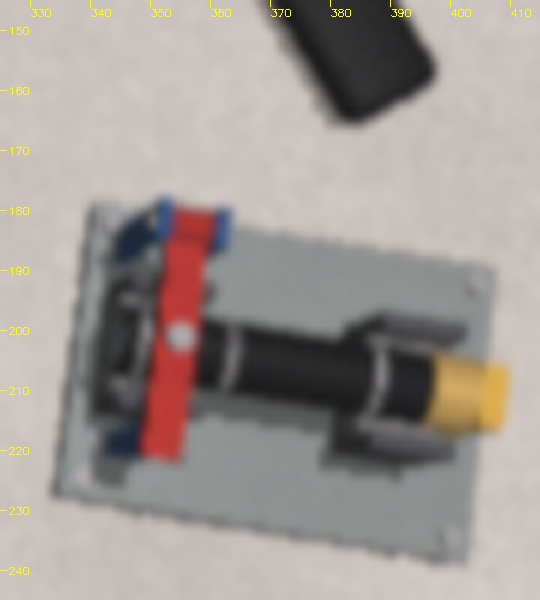

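View pics/s20f.png

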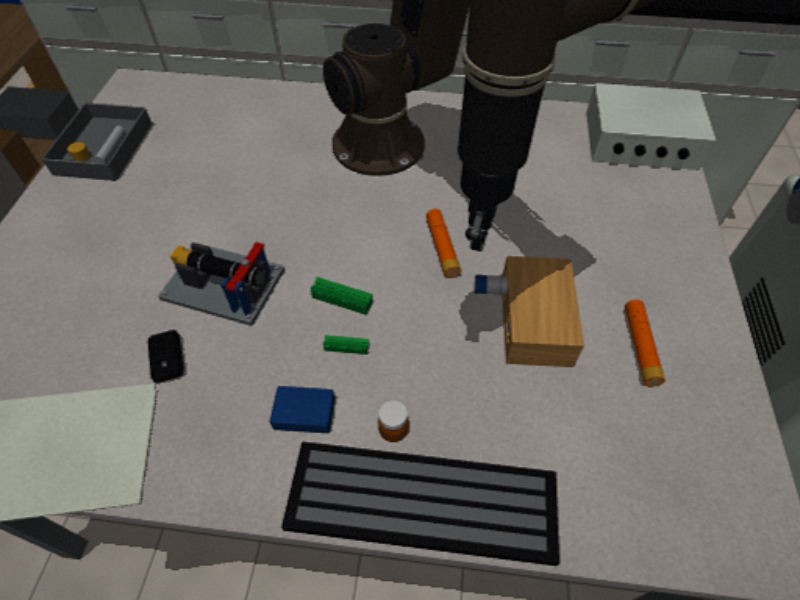

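Run:
```python
from h import *
mv(); print(ctrl.job_done())
```

```text
t 19.5 pos [536.3 242.2 241.5] xdir [-0.007 -0.002 -1.   ] jaw 169.3 F [-0.1 -0.5  0.3] open -0.3 j [ 43.  12.  -9.  -0. -69. -54.]
the job is handed in; nothing more can be done
None
```

The barrel is clamped in the V-block fixture, and I handed the job in at about 19.5 s of the 61 s allowed. I pulled the brass-ringed black barrel out of the rack by its end and set it on the larger green rest. I then let go, took it again by its middle and laid it in the vees with the brass end towards the yellow stop. After pushing it against the stop I let go, swung the red strap over and pressed it down onto its post.

**Barrel against the stop:** the push force rose from about 5 N of sliding friction to 19 N within about 1 mm. The final pictures show no gap between the brass end and the stop. They only resolve about 2.6 mm per pixel, so a gap under about 1 mm after letting go would not show.

**Strap:** it met a hard stop at a tool height of 93.5 mm with 27 N, where about 94 mm was expected. In both final views its tip lies where a level strap should be, within about 1 to 2 pixels.

**Everything else:** the spare barrel, jar, blue case, mouse and orange look-alikes are still in place, and the robot is clear of everything.

**Readings that disagreed:**
- The gripper opening read about 34 mm on the 36 mm barrel, but the grip held throughout.
- Contact with the stop came about 4 mm past the position I had measured from the images, so I relied on the force there.
- During the strap swing the tool once sat about 8 mm above its commanded height, with 9 N upward. The next moves brought it back on course.

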